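# Put the washed gel plates away

## Robot

A 6-joint arm with a two-finger parallel gripper is mounted at the origin on a cart in front of the work surface, level with it; the furniture and walls round the work are solid. World frame = base frame: x ahead of the robot, y to its left, z up, the work surface at z = 0. Lengths are in m, angles in degrees, forces in N, time in s.
With the tool pointing down it reaches from about 0.25 to 0.725 m from the base axis. Payload 9.7 kg.
Tool frame: the origin (TCP) lies on the centre line of the jaws, within the pads' length; the fingertips stand 19 mm ahead of it and the grasp point (between the pads) is the TCP; z points along the fingers, y is the direction in which the jaws open and shut (so a half turn about z gives the same grasp; the last joint's range is limited). The gripper opens to 85 mm and grips with 20 to 120 N. Pads are 22 mm wide; open, the fingers measure 114 mm over their backs; the gripper's body (76 mm by 85 mm) begins 54 mm behind the grasp point. The pads swing forward as they close: fully open they stand 13 mm farther back than shut.
Start: joints at [72.766, 4.979, 10.078, 95.1, 0, 90], TCP at [0.163, 0.525, 0.25] pointing down, gripper open.
Joint ranges: [-179.16, 179.16], [-48.56, 103.87], [-65.8, 70.77], [-126.05, 130.52], [-82.76, 87.17], [-180, 180]. Speed limits (degrees/s): [127.2, 127.2, 147.25, 180, 180, 180].

## Interface

Orientations are given as [roll, pitch, yaw] about the fixed x, y, z axes, in that order (R = Rz(yaw) Ry(pitch) Rx(roll)).
In Python, from workcell import bot gives the robot as it stands.
- The arm moves only by the tool servo_tool, never from a script. Its argument "motion" is a list that holds one entry, the list of rows, each a list of 6 numbers: the shift along the tool's x, y, z in mm, then the turn, a rotation vector about the tool's x, y, z in rad. A call has 1 to 5 rows; each row shifts and turns the commanded pose from where the row before left it, along the tool's axes as they then stand; what a row does not reach is not made up. A row lasts 1/10 s, in which the tool goes at most 50 mm and 8.59 degrees, less where a joint would pass 70% of its speed; a pose out of reach is approached as far as the arm can. A call is refused whole if a number of a shift passes 50 or a number of a turn 0.15, either way. A call with a gripper value outside its range is refused whole. "gripper" is the finger opening in mm, from 0 to 85.4, set as the call begins (left out, the last holds). The fingers move at their own pace and stop on an object; "newtons" is the grip in N (left out, the last holds). Time passes only in rows, so rows that do not move let the fingers close. It gives the time, the measured TCP pose, the force and the opening at its end, in the units of the state.
- bot.get_obs(): the state, without advancing time (a new reading comes with each control period).
- bot.camera(name): name is "scene" or "top" or "wrist"; returns a dict with "color" (400x640x3 uint8, red, green, blue), "fx", "fy", "cx", "cy" (pixels), "R" (3x3) and "t" (3): a world point X has camera coordinates R X + t. Camera axes: x right, y down, z forward; pixel columns grow to the right and rows downward; lengths in m; the calibration is good to about 2 mm. A picture is of the moment at which its call begins. There is no depth.
- bot.job_done(): hands the job in, once; it reports no verdict.
Trained networks look in a picture, given as the dict that the camera call returned (one of the last four; its "shot" number tells which), for a name from the list of things; names that differ only in an ending like _2 or _b are one class to them, and where a whole thing is asked for, a point or a joint stands for the part that bears it (a point fixed in the world has none). Each returns a list of dicts, best first, with "confidence" (0 to 1); they miss things now and then, are a little off and sometimes report something else, mostly with a low value. They report only what shows in the picture. A call takes as long as a camera call. They do not tell look-alikes from the thing itself.
- bot.look_for(picture, label): "rect" ([left, top, width, height] in pixels, round what is visible of it).
The state is a dict: "time": time; "q": joint angles; "qd": joint speeds; "joint_efforts": joint torques, N m; "ee_pos": TCP position; "tcp_rot": TCP orientation; "wrist_force": force on the tool from outside, world axes, zero at the start; "torque": the same for the moment, N m; "opening": finger opening in m.
Only numpy, scipy, OpenCV 4.12 (cv2) and the standard library are available. Lean on these libraries where they do the work, as an engineer would, in place of code of your own. Each camera call takes 0.05 s, during which the arm holds its last target.

## Task

Put the washed gel plates away: swing the drying rack's keeper bar right back, slide each plate straight up out of the rack by its top edge, and lower it - do not drop it - fully down into its own bay in the grey plate file, the one that matches its width and its straight or notched top edge. The two 95 mm plates already in the file were put in each other's bays: swap them. When every plate is home, swing the keeper bar fully down again over the empty rack, and leave the other things on the bench alone.

Things in the scene. Friction and masses are not known exactly. Their poses are not given: they have to be found in the camera images.
- plain_80: straight-topped gel plate, 8 x 80 x 90 mm, flat white ceramic all over; 0.21 kg on average. Origin: centre of its underside; x through the 8 mm thickness, y along the 80 mm width, z up; its two faces are alike. At the start it stands in one of the drying rack's four slots (any of them); may be absent.
- notched_80: notched gel plate, 8 x 80 mm, white, 90 mm high at its two ears (12 mm wide, one at each end); between them the top edge is cut down to 78 mm; 0.21 kg on average. Origin: centre of its underside; x through the 8 mm thickness, y along the 80 mm width, z up; its two faces are alike. At the start it stands in one of the drying rack's four slots (any of them); may be absent.
- plain_110: straight-topped gel plate, 8 x 110 x 90 mm, flat white ceramic all over; 0.29 kg on average. Origin: centre of its underside; x through the 8 mm thickness, y along the 110 mm width, z up; its two faces are alike. At the start it stands in one of the drying rack's four slots (any of them); may be absent.
- notched_110: notched gel plate, 8 x 110 mm, white, 90 mm high at its two ears (12 mm wide, one at each end); between them the top edge is cut down to 78 mm; 0.29 kg on average. Origin: centre of its underside; x through the 8 mm thickness, y along the 110 mm width, z up; its two faces are alike. At the start it stands in one of the drying rack's four slots (any of them); may be absent.
- plain_95: straight-topped gel plate, 8 x 95 x 90 mm, flat white ceramic all over; 0.25 kg on average. Origin: centre of its underside; x through the 8 mm thickness, y along the 95 mm width, z up; its two faces are alike. At the start it stands in the plate file, in the bay that belongs to the other 95 mm plate.
- notched_95: notched gel plate, 8 x 95 mm, white, 90 mm high at its two ears (12 mm wide, one at each end); between them the top edge is cut down to 78 mm; 0.25 kg on average. Origin: centre of its underside; x through the 8 mm thickness, y along the 95 mm width, z up; its two faces are alike. At the start it stands in the plate file, in the bay that belongs to the other 95 mm plate.
- drying_rack: steel wire drying rack fixed to the bench, 200 x 136 mm. Origin: centre of its footprint on the bench; x along the row of slots, y along the plates' width, z up. Four slots at x = -67.5, -22.5, 22.5 and 67.5 mm, y = 0; in each a plate stands upright on rods 20 mm above the bench, its faces towards +x and -x.
- rack_slot0 (a point): slot of the rack at x = -67.5 mm, the other three being alike: the point, 20 mm above the bench, where a centred plate's origin stands. The slot lies between two wire hoops whose tops are 59.5 mm above the bench, with 2 mm of play on each face, so a plate must rise 40 mm to come clear; along y it can slide until it meets a side rod (65 mm from the middle).
- keeper (a joint): angle of the drying rack's keeper bar, a 7 mm steel wire bail hinged along the rack's -y side: 0 = closed, its bar lying along x over the middle of the row, 4.5 mm above the plates' tops, so that none can come out; grows as it swings up and over to the -y side, to its stop at 1.45. The hinge is stiff: it stays where it is left and takes 1 to 3 N at the hand loop.
- keeper_grip (a point): middle of the keeper's hand loop: a straight 7 mm round wire, 60 mm long, parallel to the rack's x, raised 45 mm above the rest of the bar; with the keeper closed it is 163 mm above the bench, over the rack's middle line. It moves with the keeper on a circle of 145 mm radius about the hinge line.
- keeper_hinge (a point): middle of the keeper's hinge line, which runs along the rack's x axis at rack y = -76 mm, 40 mm above the bench.
- plate_file: grey plastic block fixed to the bench, 168 x 262 x 60 mm, with six bays (slots): three rows 45 mm apart, for 80 mm plates nearest the robot, 95 mm middle, 110 mm far; left column (+y) straight-topped, right column (-y) notched; a white inlaid outline of the plate lies before each bay. Origin: centre of its footprint; x away from the robot across the slots, y left along them, z up.
- bay_plain_80 (a point): own bay of the straight-topped 80 mm plate: centre of the slot's floor, at plate file x = -45, y = 63.5 mm, 20 mm above the bench, where the plate's origin comes to stand. The slot is 12 mm wide with 5 mm bevels at its mouth, 86 mm long and 40 mm deep, so the plate stands 50 mm proud.
- bay_notched_80 (a point): own bay of the notched 80 mm plate: centre of the slot's floor, at plate file x = -45, y = -63.5 mm, 20 mm above the bench, where the plate's origin comes to stand. The slot is 12 mm wide with 5 mm bevels at its mouth, 86 mm long and 40 mm deep, so the plate stands 50 mm proud.
- bay_plain_110 (a point): own bay of the straight-topped 110 mm plate: centre of the slot's floor, at plate file x = 45, y = 63.5 mm, 20 mm above the bench, where the plate's origin comes to stand. The slot is 12 mm wide with 5 mm bevels at its mouth, 116 mm long and 40 mm deep, so the plate stands 50 mm proud.
- bay_notched_110 (a point): own bay of the notched 110 mm plate: centre of the slot's floor, at plate file x = 45, y = -63.5 mm, 20 mm above the bench, where the plate's origin comes to stand. The slot is 12 mm wide with 5 mm bevels at its mouth, 116 mm long and 40 mm deep, so the plate stands 50 mm proud.
- bay_plain_95 (a point): own bay of the straight-topped 95 mm plate: centre of the slot's floor, at plate file x = 0, y = 63.5 mm, 20 mm above the bench, where the plate's origin comes to stand. The slot is 12 mm wide with 5 mm bevels at its mouth, 101 mm long and 40 mm deep, so the plate stands 50 mm proud.
- bay_notched_95 (a point): own bay of the notched 95 mm plate: centre of the slot's floor, at plate file x = 0, y = -63.5 mm, 20 mm above the bench, where the plate's origin comes to stand. The slot is 12 mm wide with 5 mm bevels at its mouth, 101 mm long and 40 mm deep, so the plate stands 50 mm proud.
- squeeze_bottle: milky plastic squeeze bottle, 70 mm across, 146 mm tall, standing at the back; leave it alone. Origin: centre of its underside.
- glass_beaker: glass beaker, 70 mm across, 86 mm tall, standing near the front edge of the bench, right of the rack; leave it alone. Origin: centre of its underside.
- timer: interval timer with a round dial, 62 x 100 x 114 mm, standing at the back right; leave it alone. Origin: centre of its underside.
- roll_of_tape: roll of tape lying flat, 96 mm across, 25 mm high, at the front right; leave it alone. Origin: centre of its underside.
There are look-alikes about, which are no part of the job. What is shaped like the plain_80 but red is not meant.

How it is judged (in metres and radians):
On the way, in this order (a step that is already met when the one before it is completed fails the run):
1. the keeper bar has been swung back, clear of the plates (value of joint keeper above 1.2 rad), for 0.2 s.
2. every plate stands fully down in its own bay of the plate file (distance between plain_80 and bay_plain_80 below 0.008 m and angle between each of plain_80, notched_80, plain_110, notched_110, plain_95, notched_95's own z axis and vertical below 0.12 rad and angle between the y axis of each of plain_80, notched_80, plain_110, notched_110, plain_95, notched_95 and the y axis of plate_file, either way round below 0.12 rad and linear speed of each of plain_80, notched_80, plain_110, notched_110, plain_95, notched_95 below 0.03 m/s and distance between notched_80 and bay_notched_80 below 0.008 m and distance between plain_110 and bay_plain_110 below 0.008 m and distance between notched_110 and bay_notched_110 below 0.008 m and distance between plain_95 and bay_plain_95 below 0.008 m and distance between notched_95 and bay_notched_95 below 0.008 m), for 0.2 s.
At the end, for the whole second after the job is handed in: Every plate that is present stands in its own bay of the plate file, fully down (its underside's centre within 8 mm of the centre of the bay's floor), upright and in line with the slot within 0.12 rad, at rest; the drying rack is empty and its keeper bar closed (below 0.12 rad) (all of step 2 and value of joint keeper below 0.12 rad and velocity of joint keeper below 0.1 rad/s); the robot touches nothing.
It fails at once if the squeeze bottle, beaker, timer or roll of tape is knocked over or pushed more than 50 mm (distance of any of squeeze_bottle, glass_beaker, timer, roll_of_tape from where it was at the start of the episode above 0.05 m or angle between any of squeeze_bottle, glass_beaker, timer, roll_of_tape's own z axis and vertical above 0.5 rad).
It fails at once if a plate falls over (angle between any of plain_80, notched_80, plain_110, notched_110, plain_95, notched_95's own z axis and vertical above 0.9 rad).
It fails at once if a plate is dropped into the plate file (faster than 0.6 m/s on its way down into its bay) ((linear speed of plain_80 above 0.6 m/s and z of plain_80 in the frame of bay_plain_80 above 0.006 m and distance between plain_80 and bay_plain_80 below 0.05 m) or (linear speed of notched_80 above 0.6 m/s and z of notched_80 in the frame of bay_notched_80 above 0.006 m and distance between notched_80 and bay_notched_80 below 0.05 m) or (linear speed of plain_110 above 0.6 m/s and z of plain_110 in the frame of bay_plain_110 above 0.006 m and distance between plain_110 and bay_plain_110 below 0.05 m) or (linear speed of notched_110 above 0.6 m/s and z of notched_110 in the frame of bay_notched_110 above 0.006 m and distance between notched_110 and bay_notched_110 below 0.05 m) or (linear speed of plain_95 above 0.6 m/s and z of plain_95 in the frame of bay_plain_95 above 0.006 m and distance between plain_95 and bay_plain_95 below 0.05 m) or (linear speed of notched_95 above 0.6 m/s and z of notched_95 in the frame of bay_notched_95 above 0.006 m and distance between notched_95 and bay_notched_95 below 0.05 m)).
Of plain_80, notched_80, plain_110, notched_110 only 2 to 3 are there at a start; the rules pass over those that are not, and their reading is None.
At some moment in a run one of plain_80, notched_80, plain_110, notched_110 may be knocked a few centimetres aside while the robot is not near it.
It also fails if it takes over 210 s, if anything falls off the work surface, if the arm or the gripper's body presses on something with over 40 N, if the wrist force passes 120 N, or if a joint passes its speed limit or range.

## Working session

There is one attempt and no reset: what is moved stays moved. The work goes in short steps, Python scripts to look and compute and a tool call to move; the robot and the scene stay as the last step left them, time stands still between calls to the robot, and variables do not carry over. Pictures are saved under pics/ and viewed, and the job is handed in when it is done.

Besides the shell and the picture viewer there is one more tool, called after "Call:" in YAML: its name, and indented under it one key for each argument. servo_tool: Moves the arm, as the interface text tells. Its arguments: {"type":"object","properties":{"motion":{"type":"array","items":{"type":"array","items":{"type":"array","items":{"type":"number"}}}},"gripper":{"type":"number"},"newtons":{"type":"number"}},"required":["motion"]}

```bash
mkdir -p pics; ls
cat > h.py <<'E'
from workcell import bot
import numpy as np, cv2
def snap(name,fn):
    p=bot.camera(name); cv2.imwrite('pics/'+fn,p['color'][:,:,::-1]); return p
def pix2plane(p,u,v,z):
    R=np.array(p['R']);t=np.array(p['t'])
    c=-R.T@t; d=R.T@np.array([(u-p['cx'])/p['fx'],(v-p['cy'])/p['fy'],1.])
    return c+d*(z-c[2])/d[2]
def proj(p,X):
    c=np.array(p['R'])@np.array(X,float)+np.array(p['t'])
    return np.array([p['fx']*c[0]/c[2]+p['cx'],p['fy']*c[1]/c[2]+p['cy']])
E
python3 - <<'E'
from h import *
for n in ['scene','top','wrist']:
    p=snap(n,n+'0.png'); R=np.array(p['R']);print(n,p['fx'],p['cx'],p['cy'],-R.T@np.array(p['t']),R.round(3).tolist())
print(bot.get_obs())
E
```

```text
pics
scene 440.13450189282196 331.68849870260345 200.4796429609339 [0.00703292 1.08085209 0.85354574] [[-0.886, -0.463, 0.008], [-0.245, 0.453, -0.857], [0.393, -0.762, -0.515]]
top 432.5740382743844 321.559778662883 197.75381439445104 [0.319459   0.01035692 1.69781824] [[0.016, -1.0, -0.007], [-0.99, -0.015, -0.138], [0.138, 0.009, -0.99]]
wrist 334.00922585184827 326.67066118151814 198.65103857818104 [0.08688211 0.54910672 0.37296365] [[0.297, 0.955, -0.0], [0.908, -0.282, 0.311], [0.297, -0.093, -0.95]]
{'time': 0.15, 'q': array([ 7.27663234e+01,  5.00324152e+00,  1.00459659e+01,  9.50979873e+01,
       -9.15276274e-05,  8.99994063e+01]), 'qd': array([ 0.06560022, -0.12734785,  0.1168427 ,  0.09017498, -0.0033148 ,
       -0.06560559]), 'joint_efforts': array([-6.11090400e-04, -5.20763719e+01,  4.65043581e+01,  1.39487520e-02,
        1.36866475e-06,  1.26458076e-05]), 'ee_pos': array([0.1629074 , 0.52517441, 0.24976156]), 'tcp_rot': array([-1.79944737e+02,  9.09549934e-05,  1.62766917e+02]), 'wrist_force': array([-1.40867324, -0.37687976,  0.58890523]), 'torque': array([ 0.0016268 , -0.04991674, -0.00651617]), 'opening': 0.08547543284101908}
```

View pics/top0.png

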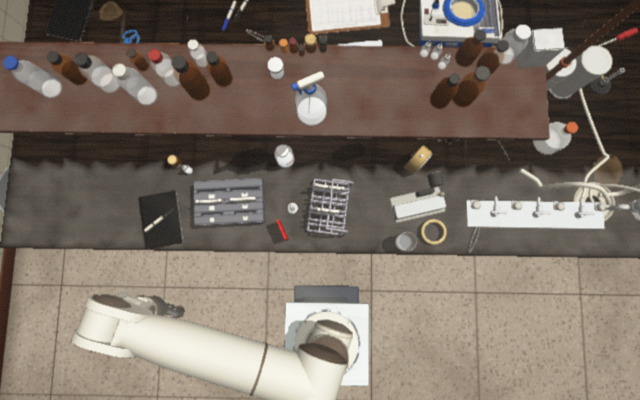

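View pics/scene0.png

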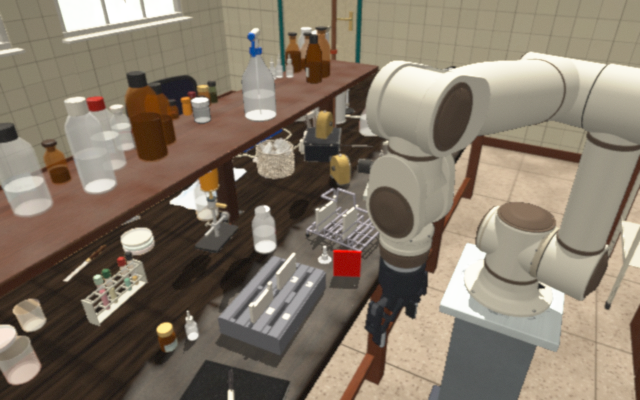

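View pics/wrist0.png

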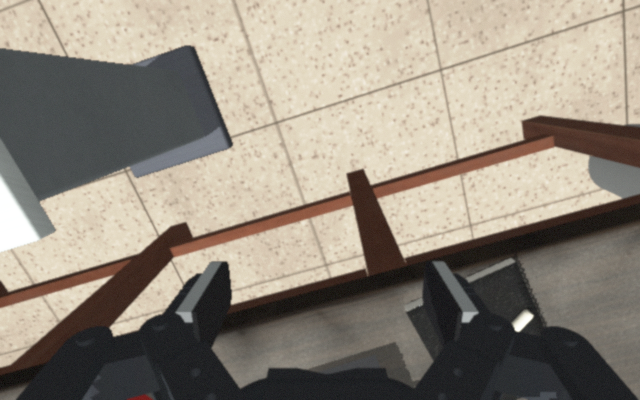

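Run:
```python
import cv2
a=cv2.imread('pics/top0.png');cv2.imwrite('pics/t1.png',cv2.resize(a[165:250,180:360],None,fx=4.4,fy=4.4,interpolation=cv2.INTER_CUBIC))
a=cv2.imread('pics/scene0.png');cv2.imwrite('pics/s1.png',cv2.resize(a[180:360,210:390],None,fx=3.3,fy=3.3,interpolation=cv2.INTER_CUBIC))
from h import *
p=bot.camera('top')
for u,v,z in [(329,207,.06),(315,178,.05),(228,202,.06),(195,180,.06),(262,180,.06),(262,222,.06),(194,226,.06)]: print(u,v,pix2plane(p,u,v,z))
for l in ['drying_rack','plate_file','keeper','plain_80','notched_80','plain_110','notched_110','plain_95','notched_95']:
  print(l,[(np.round(r['rect']).tolist(),round(r['confidence'],2)) for r in bot.look_for(p,l)][:3])
```

```text
329 207 [ 0.5122111  -0.00288086  0.06      ]
315 178 [0.62557408 0.05275901 0.05      ]
228 202 [0.52562977 0.38349969 0.06      ]
195 180 [0.60914338 0.51476831 0.06      ]
262 180 [0.61292102 0.25635425 0.06      ]
262 222 [0.45104303 0.2506923  0.06      ]
194 226 [0.43186963 0.50857137 0.06      ]
drying_rack [([312.0, 177.0, 40.0, 56.0], 0.71)]
plate_file [([194.0, 179.0, 73.0, 48.0], 0.79), ([317.0, 209.0, 23.0, 3.0], 0.15)]
keeper []
plain_80 [([228.0, 197.0, 31.0, 7.0], 0.67), ([279.0, 218.0, 9.0, 25.0], 0.54)]
notched_80 [([197.0, 198.0, 29.0, 6.0], 0.61)]
plain_110 [([228.0, 197.0, 31.0, 7.0], 0.67), ([279.0, 218.0, 9.0, 25.0], 0.54)]
notched_110 [([197.0, 198.0, 29.0, 6.0], 0.61)]
plain_95 [([228.0, 197.0, 31.0, 7.0], 0.67), ([279.0, 218.0, 9.0, 25.0], 0.54)]
notched_95 [([197.0, 198.0, 29.0, 6.0], 0.61)]
```

View pics/t1.png

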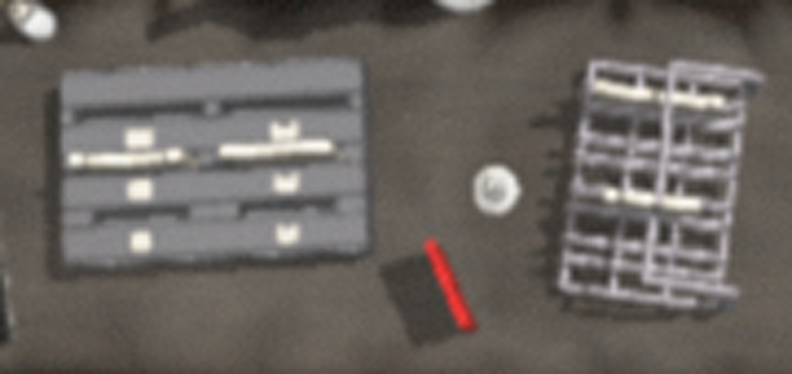

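View pics/s1.png

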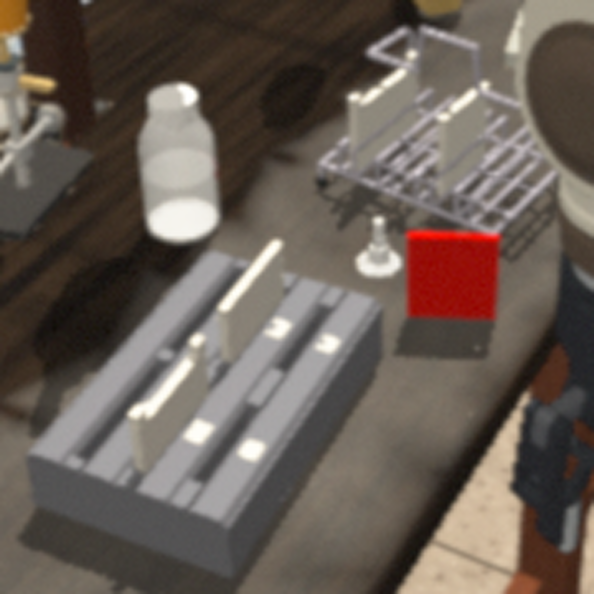

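```bash
cat >> h.py <<'E'
import sys, json
from scipy.spatial.transform import Rotation as Ro
def cur():
    o=bot.get_obs(); return np.array(o['ee_pos']),Ro.from_euler('xyz',o['tcp_rot'],degrees=True)
def plan(x,y,z,yaw,step=45,ang=0.14,frm=None):
    """rows (mm, rad) tool-axes from the present pose to a tool-down pose"""
    P,R=cur()
    if frm: P=np.array(frm[:3]);R=Ro.from_euler('xyz',[180,0,frm[3]],degrees=True)
    T=np.array([x,y,z]);RT=Ro.from_euler('xyz',[180,0,yaw],degrees=True)
    w=(R.inv()*RT).as_rotvec(); n=max(1,int(np.ceil(max(np.linalg.norm(T-P)*1e3/step,np.linalg.norm(w)/ang))))
    out=[];Pc,Rc=P.copy(),R
    for i in range(n):
        Pt=P+(T-P)*(i+1)/n
        d=(Rc.inv().apply(Pt-Pc)*1e3).round(1); r=(w/n).round(4)
        out.append([float(v) for v in d]+[float(v) for v in r])
        Pc=Pc+Rc.apply(d/1e3); Rc=Rc*Ro.from_rotvec(r)
    for i in range(0,n,5): print(json.dumps([out[i:i+5]]))
def st():
    o=bot.get_obs(); print('t',round(o['time'],2),'p',np.round(o['ee_pos'],4),'rpy',np.round(o['tcp_rot'],2),'F',np.round(o['wrist_force'],1),'op',round(o['opening']*1e3,1),'q',np.round(o['q'],0))
E
python3 - <<'E'
from h import *
plan(.48,.42,.36,92)
E
```

```text
[[[-37.1, -0.7, -12.2, 0.0, -0.0, 0.1372], [-36.9, 4.3, -12.2, 0.0, -0.0, 0.1372], [-35.9, 9.4, -12.2, 0.0, -0.0, 0.1372], [-34.3, 14.1, -12.1, 0.0, -0.0, 0.1372], [-32.1, 18.8, -12.2, 0.0, -0.0, 0.1372]]]
[[[-29.2, 22.9, -12.2, 0.0, -0.0, 0.1372], [-25.7, 26.7, -12.2, 0.0, -0.0, 0.1372], [-21.9, 30.0, -12.2, 0.0, -0.0, 0.1372], [-17.6, 32.7, -12.2, 0.0, -0.0, 0.1372]]]
```

Call:
servo_tool:
  motion:
    - [[-37.1, -0.7, -12.2, 0, 0, 0.1372], [-36.9, 4.3, -12.2, 0, 0, 0.1372], [-35.9, 9.4, -12.2, 0, 0, 0.1372], [-34.3, 14.1, -12.1, 0, 0, 0.1372], [-32.1, 18.8, -12.2, 0, 0, 0.1372]]

```text
time: 1.15
ee_pos: [0.3404, 0.4661, 0.3118]
tcp_rot: [180.0, -0.0, 123.1]
wrist_force: [-0.2, 1.1, 0.9]
opening: 0.0852
```

Call:
servo_tool:
  motion:
    - [[-29.2, 22.9, -12.2, 0, 0, 0.1372], [-25.7, 26.7, -12.2, 0, 0, 0.1372], [-21.9, 30.0, -12.2, 0, 0, 0.1372], [-17.6, 32.7, -12.2, 0, 0, 0.1372]]

```text
time: 1.55
ee_pos: [0.4813, 0.4192, 0.3606]
tcp_rot: [180.0, -0.0, 91.7]
wrist_force: [-0.5, 0.0, -0.6]
opening: 0.0856
```

Run:
```python
from h import *
snap('wrist','w1.png'); st()
```

```text
t 1.6 p [0.4859 0.4174 0.3606] rpy [1.7988e+02 4.0000e-02 9.1030e+01] F [ 2.9 -0.2  0.7] op 85.3 q [ 41.  24.  46. 112.  -0. 130.]
```

View pics/w1.png

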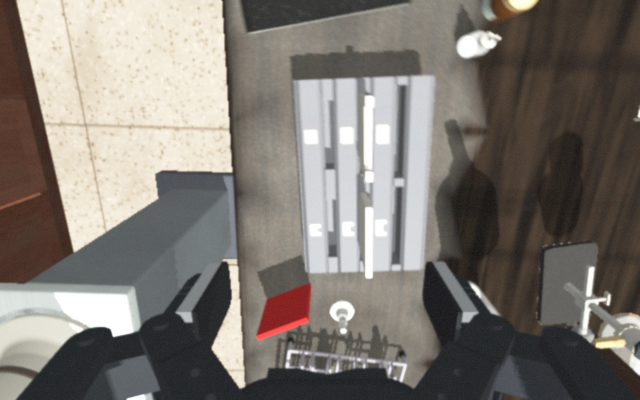

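```bash
cat >> h.py <<'E'
from scipy.optimize import least_squares
def tf(x,y,th,pts):
    c,s=np.cos(th),np.sin(th); pts=np.atleast_2d(pts).astype(float)
    return np.c_[x+c*pts[:,0]-s*pts[:,1], y+s*pts[:,0]+c*pts[:,1], pts[:,2]]
def fit(p,local,uv,x0):
    f=lambda a:(np.array([proj(p,X) for X in tf(*a,local)])-np.array(uv)).ravel()
    r=least_squares(f,x0); return r.x, r.fun.reshape(-1,2).round(1)
def overlay(p,segs,fn,crop,sc):
    im=np.ascontiguousarray(p['color'][:,:,::-1]); u0,v0,u1,v1=crop
    im=cv2.resize(im[v0:v1,u0:u1],None,fx=sc,fy=sc,interpolation=cv2.INTER_CUBIC)
    for A,B in segs:
        a=(proj(p,A)-[u0,v0]+.5)*sc; b=(proj(p,B)-[u0,v0]+.5)*sc
        cv2.line(im,tuple(int(i) for i in a),tuple(int(i) for i in b),(0,255,0),1)
    cv2.imwrite('pics/'+fn,im)
E
python3 - <<'E'
from h import *
p=snap('wrist','w2.png')
L=[[-.084,.131,.06],[.084,.131,.06],[.084,-.131,.06],[-.084,-.131,.06]]
a,r=fit(p,L,[(293,80),(434,76),(421,270),(305,273)],[.527,.383,.03]); print(a,r.tolist()); st()
segs=[]
c=tf(*a,L); segs+=[(c[i],c[(i+1)%4]) for i in range(4)]
for i,w in zip((-1,0,1),(86,101,116)):
  for s in (1,-1):
    q=[[i*.045+dx,s*.0635+dy*w/2e3,.06] for dx,dy in((-.006,-1),(-.006,1),(.006,1),(.006,-1))]
    c=tf(*a,q); segs+=[(c[k],c[(k+1)%4]) for k in range(4)]
overlay(p,segs,'o1.png',(280,60,450,290),2.6)
E
```

```text
[0.53521482 0.38030385 0.04759061] [[0.3, 0.2], [-0.0, -0.3], [0.3, -0.1], [-0.6, 0.2]]
t 1.65 p [0.4839 0.4185 0.3597] rpy [1.7996e+02 2.0000e-02 9.1540e+01] F [ 0.4  0.5 -0.4] op 85.3 q [ 41.  24.  46. 112.  -0. 129.]
```

View pics/o1.png

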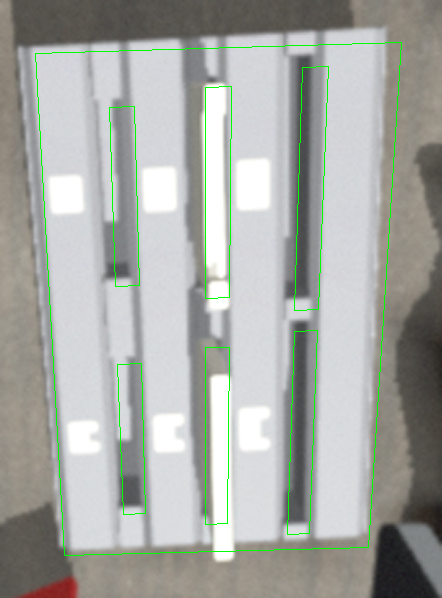

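Call:
servo_tool:
  motion:
    - [[0, 0, 0, 0, 0, 0], [0, 0, 0, 0, 0, 0]]

```text
time: 1.85
ee_pos: [0.4794, 0.4202, 0.3597]
tcp_rot: [-180.0, 0.0, 92.1]
wrist_force: [-0.5, -0.4, 0.0]
opening: 0.0851
```

Run:
```python
from h import *
p=snap('wrist','w3.png');st()
cv2.imwrite('pics/w3c.png',cv2.resize(p['color'][60:290,280:450,::-1],None,fx=2.6,fy=2.6,interpolation=cv2.INTER_CUBIC))
p=snap('wrist','w4.png');st(); print(np.abs(cv2.imread('pics/w3.png').astype(int)-cv2.imread('pics/w4.png')).mean())
```

```text
t 1.9 p [0.4791 0.4203 0.36  ] rpy [-179.98    0.     92.12] F [-0.9  0.7 -0.6] op 85.5 q [ 41.  24.  45. 112.   0. 129.]
t 1.95 p [0.479  0.4203 0.3601] rpy [-179.99   -0.     92.13] F [-0.1  0.4 -0.2] op 85.4 q [ 41.  24.  45. 112.   0. 129.]
2.2015716145833335
```

View pics/w3c.png

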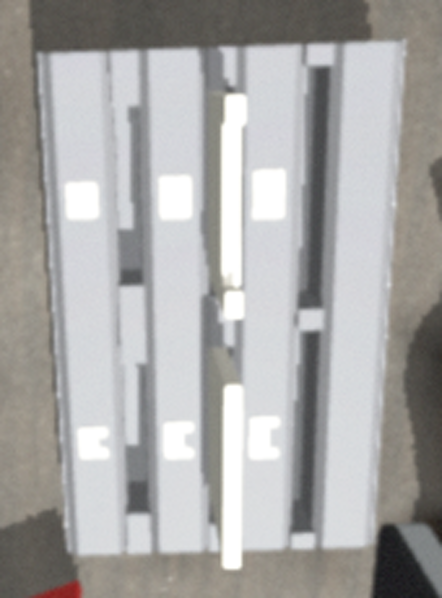

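```bash
cat >> h.py <<'E'
FL=[[-.084,.131,.06],[.084,.131,.06],[.084,-.131,.06],[-.084,-.131,.06]]
def filesegs(a):
    segs=[];c=tf(*a,FL); segs+=[(c[i],c[(i+1)%4]) for i in range(4)]
    for i,w in zip((-1,0,1),(86,101,116)):
      for s in (1,-1):
        q=[[i*.045+dx,s*.0635+dy*w/2e3,.055] for dx,dy in((-.006,-1),(-.006,1),(.006,1),(.006,-1))]
        c=tf(*a,q); segs+=[(c[k],c[(k+1)%4]) for k in range(4)]
    return segs
E
python3 - <<'E'
from h import *
p=snap('wrist','w5.png')
uv=np.array([(38,54),(406,40),(375,546),(68,553)])/2.6+[280,60]
a,r=fit(p,FL,uv,[.527,.383,.03]); print(a,np.degrees(a[2]),r.tolist()); st()
overlay(p,filesegs(a),'o2.png',(280,60,450,290),2.6)
E
```

```text
[0.53096005 0.38471649 0.07088148] 4.061209635954849 [[0.4, -0.4], [-0.2, -0.1], [-0.6, -0.1], [0.4, 0.7]]
t 2.0 p [0.479  0.4204 0.3602] rpy [ 1.800e+02 -1.000e-02  9.212e+01] F [-0.6  0.   0.2] op 85.4 q [ 41.  24.  45. 112.   0. 129.]
```

View pics/o2.png

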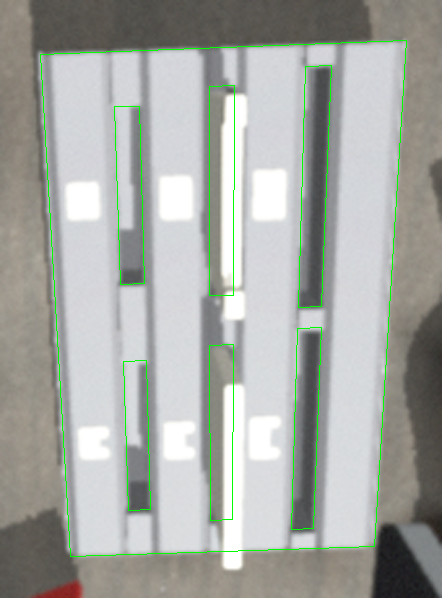

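Run:
```python
from h import *
plan(.48,.06,.36,83)
```

```text
[[[-40.0, -1.4, 0.0, 0.0, -0.0, 0.0177], [-40.1, -0.6, 0.0, 0.0, -0.0, 0.0177], [-40.0, 0.0, 0.1, 0.0, -0.0, 0.0177], [-40.0, 0.8, -0.0, 0.0, -0.0, 0.0177], [-40.0, 1.4, -0.0, 0.0, -0.0, 0.0177]]]
[[[-40.0, 2.2, 0.0, 0.0, -0.0, 0.0177], [-40.0, 2.9, 0.0, 0.0, -0.0, 0.0177], [-39.8, 3.6, 0.1, 0.0, -0.0, 0.0177], [-39.9, 4.3, -0.0, 0.0, -0.0, 0.0177]]]
```

Call:
servo_tool:
  motion:
    - [[-40.0, -1.4, 0, 0, 0, 0.0177], [-40.1, -0.6, 0, 0, 0, 0.0177], [-40, 0, 0, 0, 0, 0.0177], [-40, 0.8, 0, 0, 0, 0.0177], [-40, 1.4, 0, 0, 0, 0.0177]]

```text
time: 2.5
ee_pos: [0.4791, 0.2187, 0.3602]
tcp_rot: [180.0, -0.0, 87.0]
wrist_force: [1.3, 0.2, -0.0]
opening: 0.0852
```

Call:
servo_tool:
  motion:
    - [[-40, 2.2, 0, 0, 0, 0.0177], [-40, 2.9, 0, 0, 0, 0.0177], [-40, 3.6, 0, 0, 0, 0.0177], [-40, 4.3, 0, 0, 0, 0.0177], [0, 0, 0, 0, 0, 0]]

```text
time: 3.0
ee_pos: [0.4795, 0.0562, 0.3606]
tcp_rot: [179.9, 0.0, 82.7]
wrist_force: [-0.2, 1.0, 0.7]
opening: 0.0849
```

Call:
servo_tool:
  motion:
    - [[0, 0, 0, 0, 0, 0], [0, 0, 0, 0, 0, 0]]

```text
time: 3.2
ee_pos: [0.4801, 0.0601, 0.3601]
tcp_rot: [180.0, -0.0, 83.0]
wrist_force: [0.3, -0.3, 0.7]
opening: 0.085
```

Run:
```python
from h import *
p=snap('wrist','w6.png'); st()
cv2.imwrite('pics/w6c.png',cv2.resize(p['color'][40:290,240:470,::-1],None,fx=2.4,fy=2.4,interpolation=cv2.INTER_CUBIC))
```

```text
t 3.25 p [0.4802 0.0603 0.36  ] rpy [ 1.800e+02 -1.000e-02  8.299e+01] F [ 0.3  1.1 -0.8] op 85.3 q [  7.  -0.  17. 107.   0. 104.]
```

View pics/w6c.png

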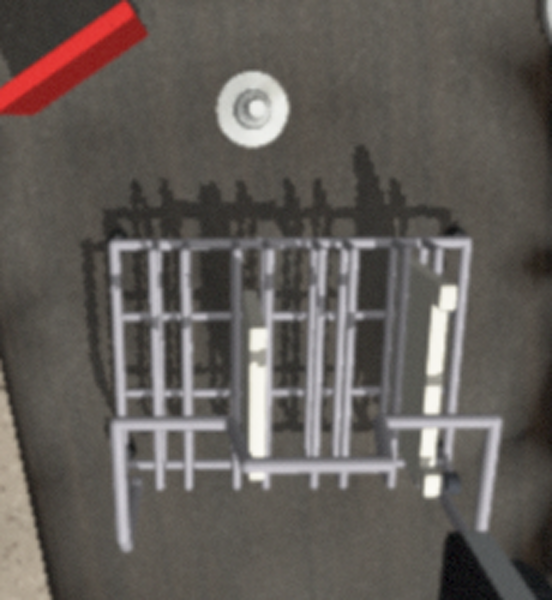

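View pics/w6.png

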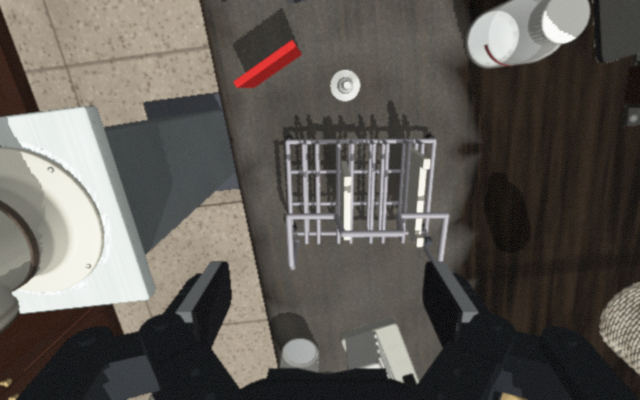

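Run:
```python
from h import *
p=bot.camera('wrist')
def loc(a):
    x,y,th,w,y1,w1,y3,w3=a
    return tf(x,y,th,[[-.03,0,.163],[.03,0,.163],[-w,0,.118],[w,0,.118],[-.0225,y1+w1,.11],[-.0225,y1-w1,.11],[.0675,y3+w3,.11],[.0675,y3-w3,.11]])
uv=np.array([(246.5,466),(396.5,464.5),(119,422),(498,422),(258,327),(257,481),(449,287),(431,497)])/2.4+[240,40]
f=lambda a:(np.array([proj(p,X) for X in loc(a)])-uv).ravel()
r=least_squares(f,[.51,0,-.12,.09,0,.04,0,.055]); a=r.x
print(a.round(4),np.degrees(a[2]),r.fun.reshape(-1,2).round(1).tolist())
segs=[]
R=a[:3]
for xs in (-.0675,-.0225,.0225,.0675):
    for dx in(-.004,.004):
        c=tf(*R,[[xs+dx,-.055,.11],[xs+dx,.055,.11]]);segs.append(c)
for pts in ([[-.03,0,.163],[.03,0,.163]],[[-.1,.068,.0],[.1,.068,0]],[[-.1,-.068,.0],[.1,-.068,0]],[[-.1,-.068,.0],[-.1,.068,0]],[[.1,-.068,.0],[.1,.068,0]],[[-.1,-.076,.04],[.1,-.076,.04]]): segs.append(tf(*R,pts))
overlay(p,segs,'o3.png',(240,40,470,290),2.4)
```

```text
[ 0.5204 -0.0069 -0.1153  0.0925  0.0068  0.0405  0.0112  0.0547] -6.607098311095917 [[1.3, -1.3], [-3.6, -1.1], [-0.7, 1.7], [-0.7, 0.6], [1.1, 0.0], [0.7, 0.0], [1.2, 0.1], [1.0, 0.1]]
```

View pics/o3.png

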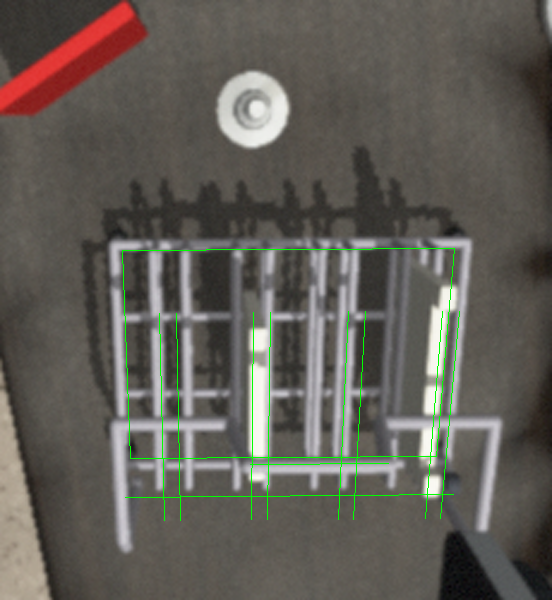

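Run:
```python
from h import *
p=bot.camera('wrist')
def loc(a):
    x,y,th,w,y1,y3,wl=a;w1=.04;w3=.055
    return tf(x,y,th,[[-wl,0,.163],[wl,0,.163],[-w,0,.118],[w,0,.118],[-.0225,y1+w1,.11],[-.0225,y1-w1,.11],[.0675,y3+w3,.11],[.0675,y3-w3,.11]])
uv=np.array([(244,466),(400,464.5),(119,422),(498,422),(258,327),(257,481),(449,287),(431,497)])/2.4+[240,40]
f=lambda a:(np.array([proj(p,X) for X in loc(a)])-uv).ravel()
r=least_squares(f,[.51,0,-.12,.09,0,0,.03]); a=r.x
print(a.round(4),np.degrees(a[2]),r.fun.reshape(-1,2).round(1).tolist())
p=bot.camera('top')
segs=[]
R=a[:3]
for xs,yy,w in ((-.0225,a[4],.04),(.0675,a[5],.055)):
    for dx in(-.004,.004):
        c=tf(*R,[[xs+dx,yy-w,.11],[xs+dx,yy+w,.11]]);segs.append(c)
for pts in ([[-.03,0,.163],[.03,0,.163]],[[-.1,.068,.0],[.1,.068,0]],[[-.1,-.068,.0],[.1,-.068,0]],[[-.1,-.068,.0],[-.1,.068,0]],[[.1,-.068,.0],[.1,.068,0]],[[-.1,-.076,.04],[.1,-.076,.04]]): segs.append(tf(*R,pts))
overlay(p,segs+filesegs((.531,.3847,.0709)),'o4.png',(180,165,360,250),4.4)
```

```text
[ 0.5205 -0.0069 -0.1152  0.0925  0.0069  0.0112  0.0339] -6.597641597001241 [[-1.3, -1.3], [-1.3, -1.1], [-0.7, 1.8], [-0.7, 0.7], [1.2, 0.4], [0.8, -0.4], [1.3, -0.1], [1.1, 0.4]]
```

View pics/o4.png

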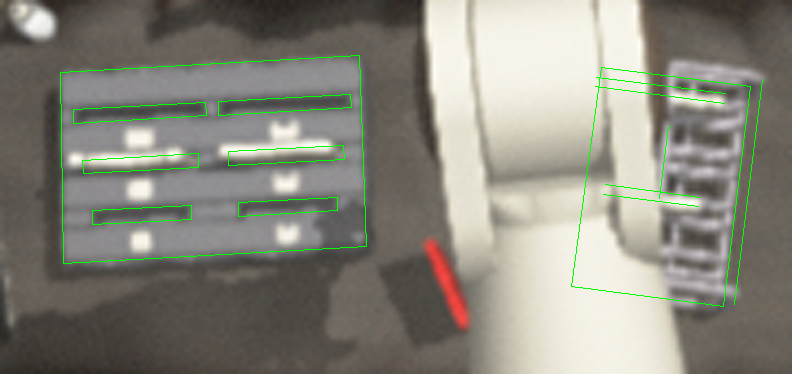

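Run:
```python
from h import *
plan(.5205,-.008,.26,173.4)
```

```text
[[[-5.2, 4.0, 8.3, -0.0, -0.0, -0.1315], [-5.8, 3.3, 8.3, -0.0, -0.0, -0.1315], [-6.1, 2.5, 8.4, -0.0, -0.0, -0.1315], [-6.3, 1.7, 8.3, -0.0, -0.0, -0.1315], [-6.6, 0.9, 8.3, -0.0, -0.0, -0.1315]]]
[[[-6.6, -0.0, 8.3, -0.0, -0.0, -0.1315], [-6.5, -0.9, 8.4, -0.0, -0.0, -0.1315], [-6.4, -1.7, 8.3, -0.0, -0.0, -0.1315], [-6.1, -2.6, 8.3, -0.0, -0.0, -0.1315], [-5.7, -3.3, 8.3, -0.0, -0.0, -0.1315]]]
[[[-5.2, -4.1, 8.3, -0.0, -0.0, -0.1315], [-4.6, -4.7, 8.4, -0.0, -0.0, -0.1315]]]
```

Call:
servo_tool:
  motion:
    - [[-5.2, 4.0, 8.3, 0, 0, -0.1315], [-5.8, 3.3, 8.3, 0, 0, -0.1315], [-6.1, 2.5, 8.4, 0, 0, -0.1315], [-6.3, 1.7, 8.3, 0, 0, -0.1315], [-6.6, 0.9, 8.3, 0, 0, -0.1315]]
  gripper: 30
  newtons: 40

```text
time: 3.9
ee_pos: [0.4973, 0.0312, 0.3179]
tcp_rot: [-180.0, -0.0, 120.9]
wrist_force: [-0.0, -0.5, -0.3]
opening: 0.0301
```

Call:
servo_tool:
  motion:
    - [[-6.6, 0, 8.3, 0, 0, -0.1315], [-6.5, -0.9, 8.4, 0, 0, -0.1315], [-6.4, -1.7, 8.3, 0, 0, -0.1315], [-6.1, -2.6, 8.3, 0, 0, -0.1315], [-5.7, -3.3, 8.3, 0, 0, -0.1315]]

```text
time: 4.4
ee_pos: [0.514, 0.0028, 0.2763]
tcp_rot: [-180.0, -0.0, 158.6]
wrist_force: [-0.1, 0.1, -0.4]
opening: 0.0303
```

Call:
servo_tool:
  motion:
    - [[-5.2, -4.1, 8.3, 0, 0, -0.1315], [-4.6, -4.7, 8.4, 0, 0, -0.1315], [0, 0, 0, 0, 0, 0], [0, 0, 0, 0, 0, 0]]

```text
time: 4.8
ee_pos: [0.5203, -0.0086, 0.2601]
tcp_rot: [180.0, -0.0, 173.1]
wrist_force: [-0.2, 0.7, -0.2]
opening: 0.0302
```

Run:
```python
from h import *
p=snap('wrist','w7.png'); st()
```

```text
t 4.85 p [ 0.5204 -0.0086  0.2604] rpy [1.8000e+02 1.0000e-02 1.7312e+02] F [ 0.5 -0.3 -0.7] op 29.8 q [-1.  1.  7. 96.  0.  6.]
```

View pics/w7.png

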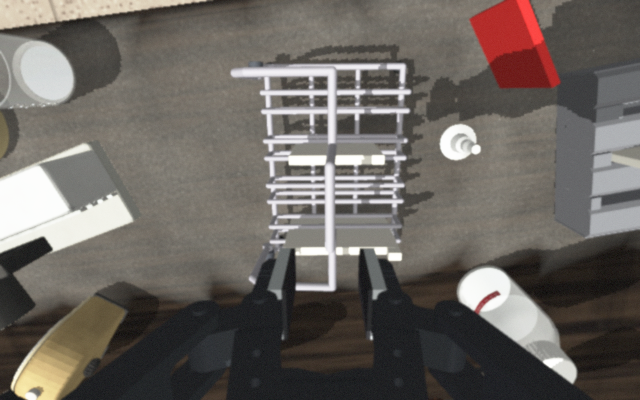

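Call:
servo_tool:
  motion:
    - [[0, 0, 25, 0, 0, 0], [0, 0, 25, 0, 0, 0], [0, 0, 25, 0, 0, 0], [0, 0, 22, 0, 0, 0], [0, 0, 0, 0, 0, 0]]

```text
time: 5.35
ee_pos: [0.5192, -0.0087, 0.1609]
tcp_rot: [-180.0, -0.2, 173.2]
wrist_force: [-0.6, -0.7, 0.3]
opening: 0.0302
```

Call:
servo_tool:
  motion:
    - [[0, 0, 0, 0, 0, 0], [0, 0, 0, 0, 0, 0], [0, 0, 0, 0, 0, 0]]
  gripper: 12

```text
time: 5.65
ee_pos: [0.5211, -0.009, 0.1646]
tcp_rot: [180.0, 0.1, 173.3]
wrist_force: [-0.0, 0.4, 0.6]
opening: 0.0117
```

Run:
```python
from h import *
p=snap('wrist','w8.png'); st()
P,R=cur()
import math
th=math.radians(-6.6)
# arc points, relative to rack
seq=np.linspace(58.3,141.4+1,25)
H=np.array([.5205,-.008])-np.array([-math.sin(th),math.cos(th)])*0
rows=[];prev=(0,163.)
for ph in seq[1:]:
    y=-76+145*math.cos(math.radians(ph)); z=40+145*math.sin(math.radians(ph))
    rows.append([0,round(y-prev[0],1),round(-(z-prev[1]),1),0,0,0]); prev=(prev[0]+rows[-1][1],prev[1]-rows[-1][2])
for i in range(0,len(rows),5): print(json.dumps([rows[i:i+5]]))
```

```text
t 5.7 p [ 0.521  -0.009   0.1643] rpy [1.7999e+02 1.0000e-01 1.7328e+02] F [0.3 0.  0.6] op 12.3 q [-1.  0. -5. 85. -0.  6.]
[[[0, -7.5, -4.8, 0, 0, 0], [0, -7.9, -3.9, 0, 0, 0], [0, -8.2, -3.5, 0, 0, 0], [0, -8.4, -2.9, 0, 0, 0], [0, -8.5, -2.5, 0, 0, 0]]]
[[[0, -8.6, -1.9, 0, 0, 0], [0, -8.8, -1.4, 0, 0, 0], [0, -8.8, -0.8, 0, 0, 0], [0, -8.9, -0.3, 0, 0, 0], [0, -8.9, 0.2, 0, 0, 0]]]
[[[0, -8.8, 0.8, 0, 0, 0], [0, -8.8, 1.4, 0, 0, 0], [0, -8.6, 1.8, 0, 0, 0], [0, -8.6, 2.4, 0, 0, 0], [0, -8.3, 2.9, 0, 0, 0]]]
[[[0, -8.2, 3.4, 0, 0, 0], [0, -8.0, 3.9, 0, 0, 0], [0, -7.7, 4.4, 0, 0, 0], [0, -7.4, 4.8, 0, 0, 0], [0, -7.1, 5.3, 0, 0, 0]]]
[[[0, -6.8, 5.8, 0, 0, 0], [0, -6.4, 6.1, 0, 0, 0], [0, -6.1, 6.5, 0, 0, 0], [0, -5.6, 6.8, 0, 0, 0]]]
```

View pics/w8.png

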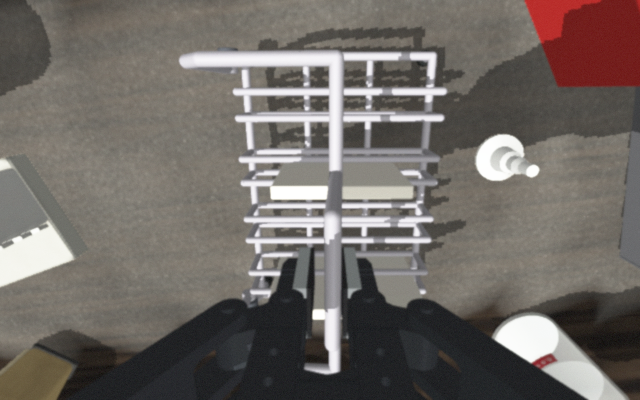

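Call:
servo_tool:
  motion:
    - [[0, -7.5, -4.8, 0, 0, 0], [0, -7.9, -3.9, 0, 0, 0], [0, -8.2, -3.5, 0, 0, 0], [0, -8.4, -2.9, 0, 0, 0], [0, -8.5, -2.5, 0, 0, 0]]

```text
time: 6.2
ee_pos: [0.5156, -0.0502, 0.181]
tcp_rot: [180.0, 0.0, 173.3]
wrist_force: [0.5, 1.3, -1.2]
opening: 0.0122
```

Call:
servo_tool:
  motion:
    - [[0, -8.6, -1.9, 0, 0, 0], [0, -8.8, -1.4, 0, 0, 0], [0, -8.8, -0.8, 0, 0, 0], [0, -8.9, -0.3, 0, 0, 0], [0, -8.9, 0.2, 0, 0, 0]]

```text
time: 6.7
ee_pos: [0.5104, -0.0937, 0.1848]
tcp_rot: [180.0, -0.0, 173.3]
wrist_force: [0.1, 1.9, -1.6]
opening: 0.0122
```

Run:
```python
from h import *
p=snap('wrist','w9.png'); st()
```

```text
t 6.75 p [ 0.5103 -0.0947  0.1848] rpy [-1.7996e+02 -1.0000e-02  1.7327e+02] F [ 0.1 -0.9  0.2] op 12.1 q [-10.  -0.  -2.  88.  -0.  -4.]
```

View pics/w9.png

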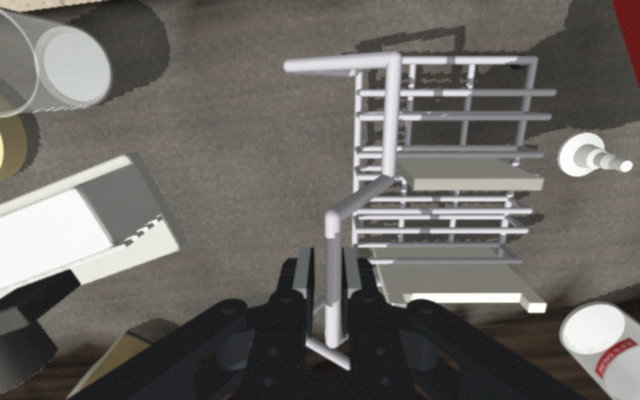

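Call:
servo_tool:
  motion:
    - [[0, -8.8, 0.8, 0, 0, 0], [0, -8.8, 1.4, 0, 0, 0], [0, -8.6, 1.8, 0, 0, 0], [0, -8.6, 2.4, 0, 0, 0], [0, -8.3, 2.9, 0, 0, 0]]

```text
time: 7.25
ee_pos: [0.5054, -0.1365, 0.1753]
tcp_rot: [180.0, -0.0, 173.3]
wrist_force: [0.2, 1.2, -1.3]
opening: 0.0119
```

Call:
servo_tool:
  motion:
    - [[0, -8.2, 3.4, 0, 0, 0], [0, -8.0, 3.9, 0, 0, 0], [0, -7.7, 4.4, 0, 0, 0], [0, -7.4, 4.8, 0, 0, 0], [0, -7.1, 5.3, 0, 0, 0]]

```text
time: 7.75
ee_pos: [0.5009, -0.1744, 0.1532]
tcp_rot: [180.0, -0.0, 173.3]
wrist_force: [0.1, 3.5, -2.5]
opening: 0.0119
```

Run:
```python
from h import *
p=snap('wrist','w10.png'); st()
```

```text
t 7.8 p [ 0.5006 -0.1752  0.1523] rpy [-1.7999e+02 -8.0000e-02  1.7328e+02] F [-0.  -0.8 -0.5] op 12.0 q [-19.   2.  -4.  84.  -0. -13.]
```

View pics/w10.png

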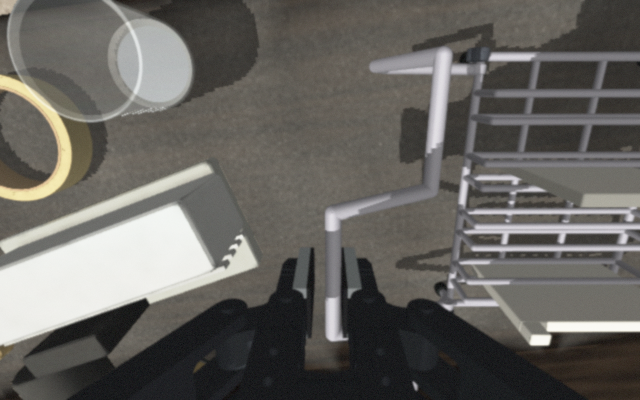

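Call:
servo_tool:
  motion:
    - [[0, -6.8, 5.8, 0, 0, 0], [0, -6.4, 6.1, 0, 0, 0], [0, -6.1, 6.5, 0, 0, 0], [0, -5.6, 6.8, 0, 0, 0], [0, 0, 0, 0, 0, 0]]

```text
time: 8.3
ee_pos: [0.5002, -0.1922, 0.1309]
tcp_rot: [179.1, 0.3, 173.6]
wrist_force: [5.0, 48.5, 18.6]
opening: 0.0122
```

Call:
servo_tool:
  motion:
    - [[0, 0, 0, 0, 0, 0], [0, 0, 0, 0, 0, 0]]

```text
time: 8.5
ee_pos: [0.5002, -0.1921, 0.1309]
tcp_rot: [179.2, 0.3, 173.6]
wrist_force: [4.0, 45.2, 19.4]
opening: 0.0123
```

Run:
```python
from h import *
p=snap('wrist','w11.png'); st()
```

```text
t 8.55 p [ 0.5002 -0.1921  0.1309] rpy [179.19   0.28 173.64] F [ 4.4 45.9 18.3] op 11.8 q [-21.   2.  -6.  82.   1. -15.]
```

View pics/w11.png

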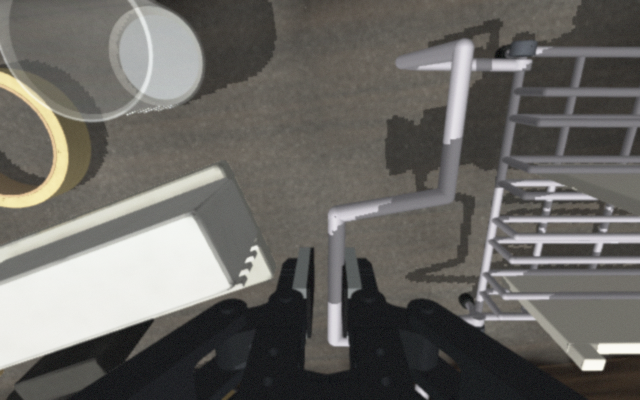

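Call:
servo_tool:
  motion:
    - [[0, 5, -3, 0, 0, 0], [0, 0, 0, 0, 0, 0], [0, 0, 0, 0, 0, 0]]
  gripper: 30

```text
time: 8.85
ee_pos: [0.4988, -0.1943, 0.1315]
tcp_rot: [-179.9, 0.0, 173.3]
wrist_force: [-0.3, -0.1, -1.2]
opening: 0.0299
```

Call:
servo_tool:
  motion:
    - [[0, 0, -20, 0, 0, 0], [0, 0, -40, 0, 0, 0], [0, 0, -40, 0, 0, 0], [0, 0, -40, 0, 0, 0], [0, 0, 0, 0, 0, 0]]

```text
time: 9.35
ee_pos: [0.4997, -0.1951, 0.277]
tcp_rot: [-179.8, 0.4, 173.2]
wrist_force: [0.3, -0.4, -0.1]
opening: 0.0298
```

Run:
```python
from h import *
st()
import math
X=tf(.5195,-.0069,math.radians(-6.6),[[-.0225,.0069,0],[.0675,.0112,0]]);print(X)
plan(.497,.075,.30,83.4)
```

```text
t 9.35 p [ 0.4997 -0.1951  0.277 ] rpy [-179.85    0.42  173.24] F [ 0.3 -0.4 -0.1] op 29.8 q [-21.   3.  11.  98.  -0. -15.]
[[ 0.49794218  0.00254036  0.        ]
 [ 0.58783996 -0.00353248  0.        ]]
[[[2.9, 22.3, -2.0, 0.0003, 0.0006, 0.1307], [5.7, 21.8, -2.0, 0.0003, 0.0006, 0.1307], [8.5, 20.8, -2.0, 0.0003, 0.0006, 0.1307], [11.2, 19.5, -2.0, 0.0003, 0.0006, 0.1307], [13.6, 17.9, -2.0, 0.0003, 0.0006, 0.1307]]]
[[[15.9, 16.0, -2.0, 0.0003, 0.0006, 0.1307], [17.8, 13.8, -2.0, 0.0003, 0.0006, 0.1307], [19.4, 11.3, -2.0, 0.0003, 0.0006, 0.1307], [20.8, 8.7, -2.0, 0.0003, 0.0006, 0.1307], [21.7, 6.0, -2.0, 0.0003, 0.0006, 0.1307]]]
[[[22.3, 3.0, -1.9, 0.0003, 0.0006, 0.1307], [22.5, 0.1, -2.0, 0.0003, 0.0006, 0.1307]]]
```

Call:
servo_tool:
  motion:
    - [[2.9, 22.3, -2, 0, 0, 0.1307], [5.7, 21.8, -2, 0, 0, 0.1307], [8.5, 20.8, -2, 0, 0, 0.1307], [11.2, 19.5, -2, 0, 0, 0.1307], [13.6, 17.9, -2, 0, 0, 0.1307]]

```text
time: 9.85
ee_pos: [0.4974, -0.0813, 0.2808]
tcp_rot: [-179.9, -0.0, 135.5]
wrist_force: [1.1, -0.5, 0.3]
opening: 0.0299
```

Call:
servo_tool:
  motion:
    - [[15.9, 16, -2, 0, 0, 0.1307], [17.8, 13.8, -2, 0, 0, 0.1307], [19.4, 11.3, -2, 0, 0, 0.1307], [20.8, 8.7, -2, 0, 0, 0.1307], [21.7, 6, -2, 0, 0, 0.1307]]

```text
time: 10.35
ee_pos: [0.4964, 0.0314, 0.2909]
tcp_rot: [-180.0, 0.0, 98.1]
wrist_force: [0.2, -0.1, 0.2]
opening: 0.0301
```

Call:
servo_tool:
  motion:
    - [[22.3, 3, -1.9, 0, 0, 0.1307], [22.5, 0.1, -2, 0, 0, 0.1307], [0, 0, 0, 0, 0, 0], [0, 0, 0, 0, 0, 0], [0, 0, 0, 0, 0, 0]]

```text
time: 10.85
ee_pos: [0.4959, 0.0754, 0.295]
tcp_rot: [-180.0, 0.0, 83.5]
wrist_force: [-0.3, -0.3, 0.3]
opening: 0.0299
```

Run:
```python
from h import *
p=snap('wrist','w12.png'); st()
cv2.imwrite('pics/w12c.png',cv2.resize(p['color'][60:300,220:500,::-1],None,fx=2.4,fy=2.4,interpolation=cv2.INTER_CUBIC))
```

```text
t 10.9 p [0.4959 0.0754 0.2952] rpy [-1.7998e+02  2.0000e-02  8.3480e+01] F [ 0.6 -0.4 -0. ] op 29.8 q [  9.  -0.  10. 100.  -0. 105.]
```

View pics/w12c.png

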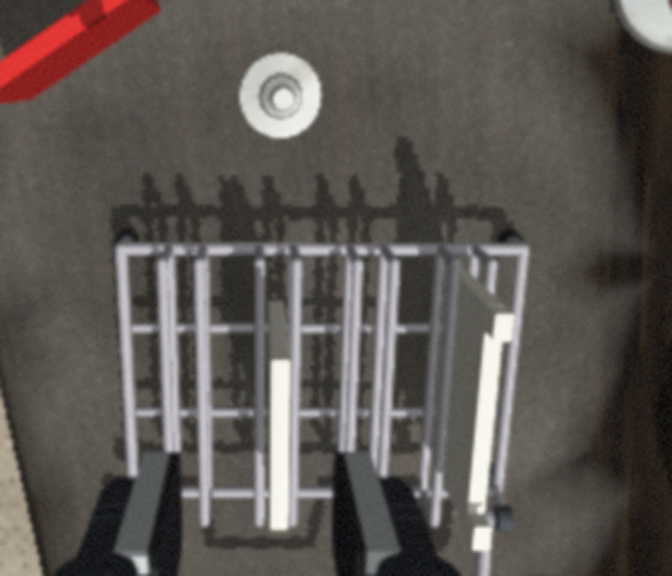

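Run:
```python
from h import *
p=bot.camera('wrist')
for n,(A,B) in {'p80':((281,358),(279.5,530)),'n110':((504,312),(481.5,552))}.items():
    a=pix2plane(p,A[0]/2.4+220-.3,A[1]/2.4+60-.3,.11);b=pix2plane(p,B[0]/2.4+220-.3,B[1]/2.4+60-.3,.11)
    d=a-b;print(n,(a+b)/2,np.linalg.norm(d),np.degrees(np.arctan2(-d[0],d[1])))
st()
```

```text
p80 [0.49761801 0.00320017 0.11      ] 0.08043053130846883 -6.497239719474894
n110 [ 0.58708625 -0.00283787  0.11      ] 0.11121761407147368 -6.226557202918031
t 10.95 p [0.4959 0.0754 0.2953] rpy [-1.7999e+02  2.0000e-02  8.3440e+01] F [ 0.5 -1.1  0.2] op 29.7 q [  9.  -0.  10. 100.  -0. 105.]
```

Run:
```python
from h import *
plan(.4977,.003,.16,83.4)
```

```text
[[[-17.9, 2.5, 33.8, -0.0, 0.0001, 0.0002], [-17.9, 2.5, 33.8, -0.0, 0.0001, 0.0002], [-18.0, 2.6, 33.9, -0.0, 0.0001, 0.0002], [-17.9, 2.5, 33.8, -0.0, 0.0001, 0.0002]]]
```

Call:
servo_tool:
  motion:
    - [[-17.9, 2.5, 33.8, 0, 0, 0], [-17.9, 2.5, 33.8, 0, 0, 0], [-18.0, 2.6, 33.9, 0, 0, 0], [-17.9, 2.5, 33.8, 0, 0, 0], [0, 0, 0, 0, 0, 0]]

```text
time: 11.45
ee_pos: [0.4954, 0.0018, 0.1557]
tcp_rot: [-179.6, 0.1, 83.3]
wrist_force: [0.3, -0.3, 0.4]
opening: 0.0302
```

Call:
servo_tool:
  motion:
    - [[0, 0, 30, 0, 0, 0], [0, 0, 20, 0, 0, 0], [0, 0, 15, 0, 0, 0], [0, 0, 0, 0, 0, 0], [0, 0, 0, 0, 0, 0]]

```text
time: 11.95
ee_pos: [0.4981, 0.0041, 0.0964]
tcp_rot: [179.9, -0.0, 83.5]
wrist_force: [0.6, -0.5, -0.2]
opening: 0.0298
```

Call:
servo_tool:
  motion:
    - [[0, 0, 0, 0, 0, 0], [0, 0, 0, 0, 0, 0], [0, 0, 0, 0, 0, 0], [0, 0, 0, 0, 0, 0]]
  gripper: 0
  newtons: 50

```text
time: 12.35
ee_pos: [0.4981, 0.004, 0.0965]
tcp_rot: [179.9, -0.0, 83.4]
wrist_force: [-1.3, 0.9, 6.2]
opening: 0.0072
```

Run:
```python
from h import *
p=snap('wrist','w13.png'); st()
```

```text
t 12.4 p [0.4981 0.004  0.0965] rpy [ 1.799e+02 -2.000e-02  8.344e+01] F [-1.6 -0.1  6.1] op 7.1 q [  0.  -2. -14.  78.   0.  97.]
```

View pics/w13.png

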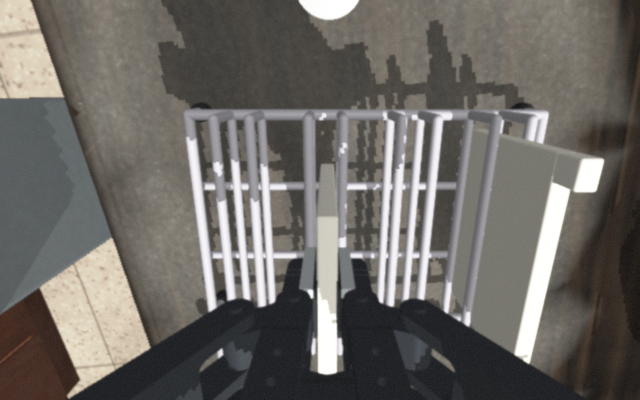

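Call:
servo_tool:
  motion:
    - [[0, 0, -10, 0, 0, 0], [0, 0, -20, 0, 0, 0], [0, 0, -30, 0, 0, 0], [0, 0, -35, 0, 0, 0], [0, 0, -25, 0, 0, 0]]

```text
time: 12.9
ee_pos: [0.4977, 0.0039, 0.2179]
tcp_rot: [179.9, -0.0, 83.4]
wrist_force: [0.8, 0.1, -2.3]
opening: 0.0075
```

Run:
```python
from h import *
st()
import math
B={}
for n,l in dict(p80=(-.045,.0635),n80=(-.045,-.0635),p95=(0,.0635),n95=(0,-.0635),p110=(.045,.0635),n110=(.045,-.0635)).items():
    print(n,tf(.5310,.3847,.0709,[l+(0,)])[0].round(4))
plan(.4816,.4460,.215,94.06,frm=(.498,.004,.2165,83.4))
```

```text
t 12.9 p [0.4977 0.0039 0.2179] rpy [ 1.799e+02 -1.000e-02  8.344e+01] F [ 0.8  0.1 -2.3] op 7.5 q [ 0. -3. -1. 91. -0. 97.]
p80 [0.4816 0.4449 0.    ]
n80 [0.4906 0.3182 0.    ]
p95 [0.5265 0.448  0.    ]
n95 [0.5355 0.3214 0.    ]
p110 [0.5714 0.4512 0.    ]
n110 [0.5804 0.3245 0.    ]
[[[43.7, -6.7, 0.2, 0.0, 0.0, -0.0186], [43.9, -5.9, 0.1, 0.0, 0.0, -0.0186], [43.9, -5.1, 0.2, 0.0, 0.0, -0.0186], [44.0, -4.2, 0.1, 0.0, 0.0, -0.0186], [44.1, -3.5, 0.2, 0.0, 0.0, -0.0186]]]
[[[44.2, -2.6, 0.1, 0.0, 0.0, -0.0186], [44.2, -1.8, 0.2, 0.0, 0.0, -0.0186], [44.2, -1.0, 0.1, 0.0, 0.0, -0.0186], [44.2, -0.1, 0.2, 0.0, 0.0, -0.0186], [44.2, 0.6, 0.1, 0.0, 0.0, -0.0186]]]
```

Call:
servo_tool:
  motion:
    - [[43.7, -6.7, 0.2, 0, 0, -0.0186], [43.9, -5.9, 0.1, 0, 0, -0.0186], [43.9, -5.1, 0.2, 0, 0, -0.0186], [44.0, -4.2, 0.1, 0, 0, -0.0186], [44.1, -3.5, 0.2, 0, 0, -0.0186]]

```text
time: 13.4
ee_pos: [0.4889, 0.2266, 0.2151]
tcp_rot: [180.0, -0.0, 88.8]
wrist_force: [1.2, 0.3, -1.3]
opening: 0.0069
```

Call:
servo_tool:
  motion:
    - [[44.2, -2.6, 0.1, 0, 0, -0.0186], [44.2, -1.8, 0.2, 0, 0, -0.0186], [44.2, -1.0, 0.1, 0, 0, -0.0186], [44.2, -0.1, 0.2, 0, 0, -0.0186], [44.2, 0.6, 0.1, 0, 0, -0.0186]]

```text
time: 13.9
ee_pos: [0.4805, 0.4477, 0.2141]
tcp_rot: [180.0, 0.0, 94.1]
wrist_force: [1.0, -0.0, -1.8]
opening: 0.0077
```

Call:
servo_tool:
  motion:
    - [[0, 0, 0, 0, 0, 0], [0, 0, 0, 0, 0, 0], [0, 0, 0, 0, 0, 0]]

```text
time: 14.2
ee_pos: [0.481, 0.4453, 0.214]
tcp_rot: [180.0, 0.0, 94.1]
wrist_force: [-0.0, -0.6, -2.2]
opening: 0.0075
```

Run:
```python
from h import *
p=snap('wrist','w14.png'); st()
P,R=cur()
segs=filesegs((.531,.3847,.0709))
overlay(p,segs,'o5.png',(160,60,480,400),1.9)
```

```text
t 14.25 p [0.4811 0.445  0.2142] rpy [179.98   0.    94.04] F [ 0.3  0.2 -1.6] op 7.1 q [ 43.  19.  23.  94.  -0. 129.]
```

View pics/o5.png

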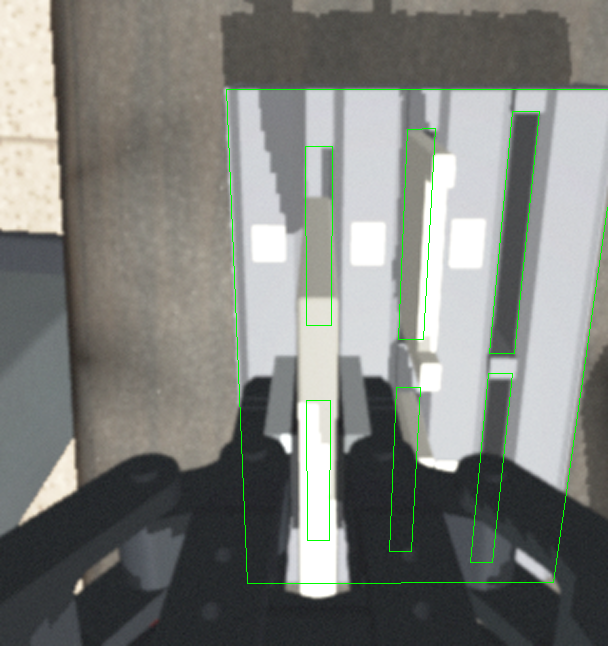

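Call:
servo_tool:
  motion:
    - [[0, 0, 20, 0, 0, 0], [0, 0, 20, 0, 0, 0], [0, 0, 15, 0, 0, 0], [0, 0, 10, 0, 0, 0], [0, 0, 5, 0, 0, 0]]

```text
time: 14.75
ee_pos: [0.481, 0.4449, 0.1433]
tcp_rot: [-180.0, 0.0, 94.0]
wrist_force: [0.2, -0.2, -2.8]
opening: 0.0073
```

Call:
servo_tool:
  motion:
    - [[0, 0, 5, 0, 0, 0], [0, 0, 8, 0, 0, 0], [0, 0, 8, 0, 0, 0], [0, 0, 8, 0, 0, 0], [0, 0, 8, 0, 0, 0]]

```text
time: 15.25
ee_pos: [0.4808, 0.4459, 0.106]
tcp_rot: [-180.0, 0.0, 94.1]
wrist_force: [0.3, -0.4, -3.0]
opening: 0.0074
```

Call:
servo_tool:
  motion:
    - [[0, 0, 4, 0, 0, 0], [0, 0, 3, 0, 0, 0], [0, 0, 2, 0, 0, 0], [0, 0, 0, 0, 0, 0], [0, 0, 0, 0, 0, 0]]

```text
time: 15.75
ee_pos: [0.481, 0.446, 0.098]
tcp_rot: [180.0, -0.0, 94.1]
wrist_force: [-0.2, -0.4, -2.3]
opening: 0.0077
```

Call:
servo_tool:
  motion:
    - [[0, 0, 1.5, 0, 0, 0], [0, 0, 1, 0, 0, 0], [0, 0, 0, 0, 0, 0], [0, 0, 0, 0, 0, 0]]

```text
time: 16.15
ee_pos: [0.4812, 0.4463, 0.0968]
tcp_rot: [179.9, -0.1, 94.1]
wrist_force: [-2.0, -0.1, 6.8]
opening: 0.0076
```

Contact with the floor of the bay. Release and rise.

Call:
servo_tool:
  motion:
    - [[0, 0, 0, 0, 0, 0], [0, 0, 0, 0, 0, 0], [0, 0, 0, 0, 0, 0]]
  gripper: 28

```text
time: 16.45
ee_pos: [0.4809, 0.4459, 0.0951]
tcp_rot: [180.0, -0.0, 94.1]
wrist_force: [-1.2, -0.2, 0.9]
opening: 0.0283
```

Call:
servo_tool:
  motion:
    - [[0, 0, -20, 0, 0, 0], [0, 0, -40, 0, 0, 0], [0, 0, -40, 0, 0, 0], [0, 0, -40, 0, 0, 0], [0, 0, -40, 0, 0, 0]]

```text
time: 16.95
ee_pos: [0.4807, 0.4457, 0.2768]
tcp_rot: [180.0, -0.0, 94.1]
wrist_force: [-0.2, 1.0, 0.0]
opening: 0.0278
```

Run:
```python
from h import *
st(); plan(.495,.41,.30,94.06,frm=(.4812,.4463,.277,94.1))
```

```text
t 16.95 p [0.4807 0.4457 0.2768] rpy [179.99  -0.    94.09] F [-0.2  1.   0. ] op 27.8 q [ 43.  21.  33. 101.  -0. 129.]
[[[-18.6, 5.6, -11.5, 0.0, -0.0, 0.0003], [-18.6, 5.6, -11.5, 0.0, -0.0, 0.0003]]]
```

Call:
servo_tool:
  motion:
    - [[-18.6, 5.6, -11.5, 0, 0, 0], [-18.6, 5.6, -11.5, 0, 0, 0], [0, 0, 0, 0, 0, 0], [0, 0, 0, 0, 0, 0], [0, 0, 0, 0, 0, 0]]

```text
time: 17.45
ee_pos: [0.4946, 0.4093, 0.2966]
tcp_rot: [-179.9, 0.1, 94.1]
wrist_force: [-0.1, 0.8, -0.9]
opening: 0.0281
```

Run:
```python
from h import *
p=snap('wrist','w15.png'); st()
overlay(p,filesegs((.531,.3847,.0709)),'o6.png',(240,20,480,320),2)
```

```text
t 17.5 p [0.4945 0.4095 0.2967] rpy [-1.799e+02  7.000e-02  9.410e+01] F [ 1.  -0.2 -0.7] op 28.0 q [ 40.  20.  33. 103.   0. 126.]
```

View pics/o6.png

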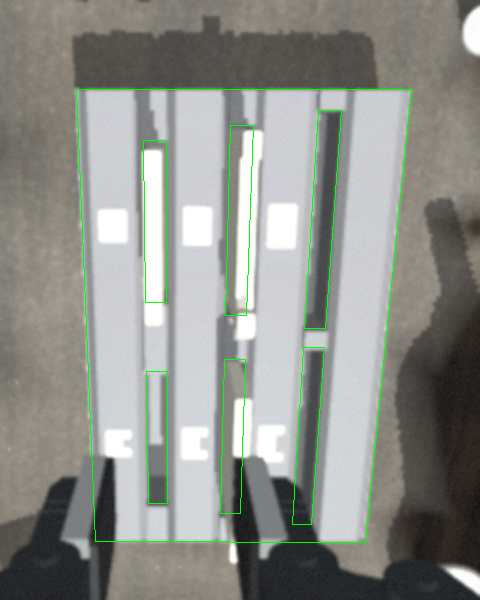

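Run:
```python
from h import *
p=bot.camera('wrist')
for n,(A,B) in {'p80':((152.5,150),(154,326)),'p95':((243,399),(233.5,563)),'n95':((252.5,130),(246,339))}.items():
    a=pix2plane(p,A[0]/2+240-.3,A[1]/2+20-.3,.11);b=pix2plane(p,B[0]/2+240-.3,B[1]/2+20-.3,.11)
    d=a-b;print(n,(a+b)/2,np.linalg.norm(d),np.degrees(np.arctan2(-d[0],d[1])))
plan(.5355,.3214,.15,94.06)
```

```text
p80 [0.48229619 0.44387144 0.11      ] 0.08079860372242448 3.9985295186368295
p95 [0.53400718 0.32136949 0.11      ] 0.09561623990058443 2.8137415816888525
n95 [0.52633469 0.44794617 0.11      ] 0.09567948785701634 4.27473752644153
[[[-22.7, 8.7, 36.7, -0.0004, 0.0003, 0.0002], [-22.7, 8.7, 36.8, -0.0004, 0.0003, 0.0002], [-22.8, 8.7, 36.7, -0.0004, 0.0003, 0.0002], [-22.7, 8.7, 36.8, -0.0004, 0.0003, 0.0002]]]
```

Call:
servo_tool:
  motion:
    - [[-22.7, 8.7, 36.7, 0, 0, 0], [-22.7, 8.7, 36.8, 0, 0, 0], [-22.8, 8.7, 36.7, 0, 0, 0], [-22.7, 8.2, 36.8, 0, 0, 0], [0, 0, 0, 0, 0, 0]]

```text
time: 18.05
ee_pos: [0.5337, 0.318, 0.1444]
tcp_rot: [-179.5, 0.3, 94.0]
wrist_force: [-0.2, 0.3, 0.5]
opening: 0.0283
```

Call:
servo_tool:
  motion:
    - [[0, 0, 20, 0, 0, 0], [0, 0, 20, 0, 0, 0], [0, 0, 14, 0, 0, 0], [0, 0, 0, 0, 0, 0], [0, 0, 0, 0, 0, 0]]

```text
time: 18.55
ee_pos: [0.5354, 0.3219, 0.0979]
tcp_rot: [180.0, -0.0, 94.1]
wrist_force: [0.3, 0.5, -0.1]
opening: 0.028
```

Call:
servo_tool:
  motion:
    - [[0, 0, 0, 0, 0, 0], [0, 0, 0, 0, 0, 0], [0, 0, 0, 0, 0, 0], [0, 0, 0, 0, 0, 0]]
  gripper: 0

```text
time: 18.95
ee_pos: [0.5359, 0.3218, 0.0986]
tcp_rot: [179.9, -0.1, 94.1]
wrist_force: [-1.3, 0.9, 5.4]
opening: 0.0075
```

Run:
```python
from h import *
p=snap('wrist','w16.png'); st()
```

```text
t 19.0 p [0.5359 0.3218 0.0986] rpy [ 1.7989e+02 -8.0000e-02  9.4110e+01] F [-0.7  1.2  6.5] op 7.0 q [ 31.  15.   4.  80.   0. 117.]
```

View pics/w16.png

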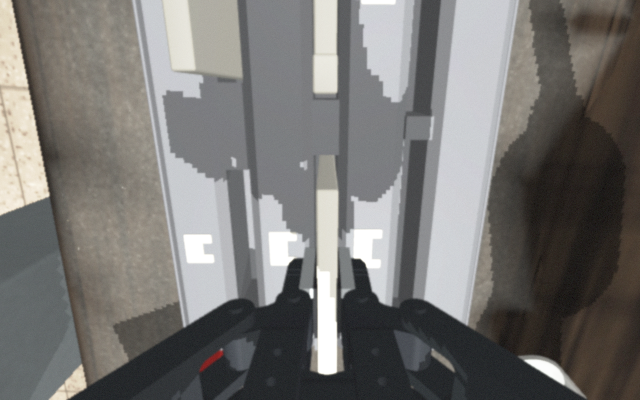

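Call:
servo_tool:
  motion:
    - [[0, 0, -15, 0, 0, 0], [0, 0, -25, 0, 0, 0], [0, 0, -25, 0, 0, 0], [0, 0, 0, 0, 0, 0]]

```text
time: 19.4
ee_pos: [0.5366, 0.322, 0.1667]
tcp_rot: [179.7, -0.1, 94.1]
wrist_force: [0.0, 0.2, -1.5]
opening: 0.0077
```

Call:
servo_tool:
  motion:
    - [[0, 15, 0, 0, 0, 0], [0, 20, 0, 0, 0, 0], [0, 9.5, 0, 0, 0, 0], [0, 0, 0, 0, 0, 0], [0, 0, 0, 0, 0, 0]]

```text
time: 19.9
ee_pos: [0.5793, 0.3244, 0.1615]
tcp_rot: [-179.9, 0.0, 94.1]
wrist_force: [-0.7, -1.1, -2.8]
opening: 0.0069
```

Run:
```python
from h import *
p=snap('wrist','w17.png'); st()
overlay(p,filesegs((.531,.3847,.0709)),'o7.png',(120,0,520,400),1.5)
```

```text
t 19.95 p [0.5792 0.3244 0.1618] rpy [-1.7994e+02  2.0000e-02  9.4100e+01] F [-0.6  0.2 -2.3] op 7.5 q [ 29.  20.  18.  88.   0. 115.]
```

View pics/o7.png

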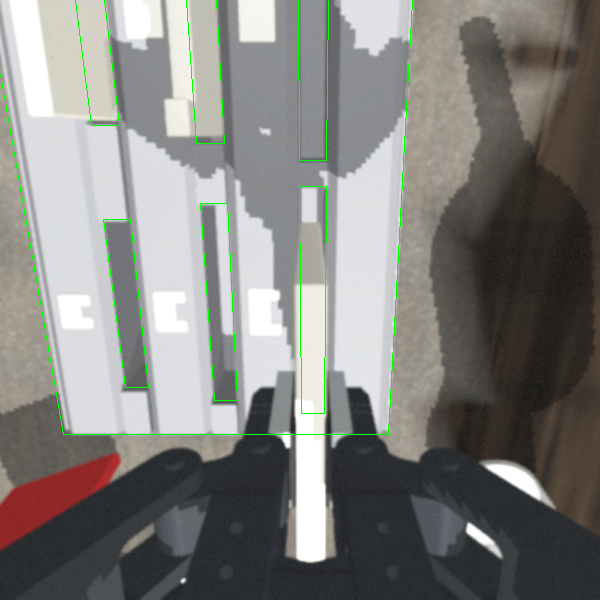

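Call:
servo_tool:
  motion:
    - [[0, 0.8, 8, 0, 0, 0], [0, 0, 10, 0, 0, 0], [0, 0, 10, 0, 0, 0], [0, 0, 10, 0, 0, 0], [0, 0, 10, 0, 0, 0]]

```text
time: 20.45
ee_pos: [0.5803, 0.3245, 0.1129]
tcp_rot: [-180.0, 0.0, 94.1]
wrist_force: [0.4, 0.1, -1.9]
opening: 0.0075
```

Call:
servo_tool:
  motion:
    - [[0, 0, 7, 0, 0, 0], [0, 0, 5, 0, 0, 0], [0, 0, 2, 0, 0, 0], [0, 0, 0, 0, 0, 0], [0, 0, 0, 0, 0, 0]]

```text
time: 20.95
ee_pos: [0.5808, 0.3247, 0.1006]
tcp_rot: [180.0, -0.0, 94.1]
wrist_force: [-1.1, 0.7, -2.7]
opening: 0.007
```

Call:
servo_tool:
  motion:
    - [[0, 0, 2, 0, 0, 0], [0, 0, 1, 0, 0, 0], [0, 0, 0, 0, 0, 0], [0, 0, 0, 0, 0, 0]]

```text
time: 21.35
ee_pos: [0.581, 0.3248, 0.0986]
tcp_rot: [179.9, -0.0, 94.1]
wrist_force: [-1.7, -1.4, 5.9]
opening: 0.007
```

Call:
servo_tool:
  motion:
    - [[0, 0, 0, 0, 0, 0], [0, 0, 0, 0, 0, 0], [0, 0, 0, 0, 0, 0]]
  gripper: 28

```text
time: 21.65
ee_pos: [0.5806, 0.3246, 0.0971]
tcp_rot: [-180.0, 0.0, 94.1]
wrist_force: [0.4, 0.6, -0.6]
opening: 0.0277
```

Call:
servo_tool:
  motion:
    - [[0, 0, -20, 0, 0, 0], [0, 0, -30, 0, 0, 0], [0, 0, -10, 0, 0, 0], [0, 0, 0, 0, 0, 0], [0, 0, 0, 0, 0, 0]]

```text
time: 22.15
ee_pos: [0.5805, 0.3245, 0.1561]
tcp_rot: [-180.0, 0.0, 94.1]
wrist_force: [0.6, 0.6, -0.5]
opening: 0.028
```

Run:
```python
from h import *
st(); plan(.5265,.448,.16,94.06)
```

```text
t 22.15 p [0.5805 0.3245 0.1561] rpy [-1.7996e+02  2.0000e-02  9.4090e+01] F [ 0.6  0.6 -0.5] op 28.0 q [ 29.  20.  18.  87.  -0. 115.]
[[[42.3, -15.0, -1.3, -0.0003, 0.0001, 0.0002], [42.4, -15.0, -1.3, -0.0003, 0.0001, 0.0002], [42.3, -15.1, -1.3, -0.0003, 0.0001, 0.0002]]]
```

Call:
servo_tool:
  motion:
    - [[42.3, -15, -1.3, 0, 0, 0], [42.4, -15, -1.3, 0, 0, 0], [42.3, -15.1, -1.3, 0, 0, 0], [0, 0, 0, 0, 0, 0], [0, 0, 0, 0, 0, 0]]

```text
time: 22.65
ee_pos: [0.5255, 0.4487, 0.159]
tcp_rot: [-179.9, 0.1, 94.2]
wrist_force: [-0.6, -0.6, -0.6]
opening: 0.028
```

Run:
```python
from h import *
p=snap('wrist','w18.png'); st()
```

```text
t 22.7 p [0.5261 0.4478 0.1594] rpy [-1.799e+02  9.000e-02  9.413e+01] F [-0.5 -1.1  0.2] op 27.7 q [ 40.  24.  23.  89.  -0. 126.]
```

View pics/w18.png

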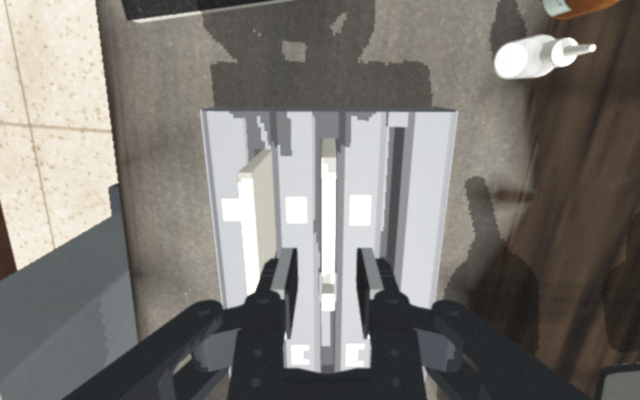

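Call:
servo_tool:
  motion:
    - [[0, 0, 20, 0, 0, 0], [0, 0, 25, 0, 0, 0], [0, 0, 19, 0, 0, 0], [0, 0, 10, 0, 0, 0], [0, 0, 0, 0, 0, 0]]

```text
time: 23.2
ee_pos: [0.5266, 0.4466, 0.0855]
tcp_rot: [-179.9, 0.1, 94.0]
wrist_force: [0.5, 1.0, 0.6]
opening: 0.0279
```

Call:
servo_tool:
  motion:
    - [[0, 0, 0, 0, 0, 0], [0, 0, 0, 0, 0, 0], [0, 0, 0, 0, 0, 0], [0, 0, 0, 0, 0, 0], [0, 0, 0, 0, 0, 0]]
  gripper: 0

```text
time: 23.7
ee_pos: [0.5271, 0.4482, 0.0883]
tcp_rot: [179.9, -0.0, 94.1]
wrist_force: [1.4, -0.8, 5.4]
opening: 0.007
```

Run:
```python
from h import *
p=snap('wrist','w19.png'); st()
```

```text
t 23.75 p [0.5271 0.4482 0.0883] rpy [ 1.799e+02 -4.000e-02  9.409e+01] F [ 0.1 -2.3  5.8] op 7.0 q [ 40.  24.  15.  81.  -0. 126.]
```

View pics/w19.png

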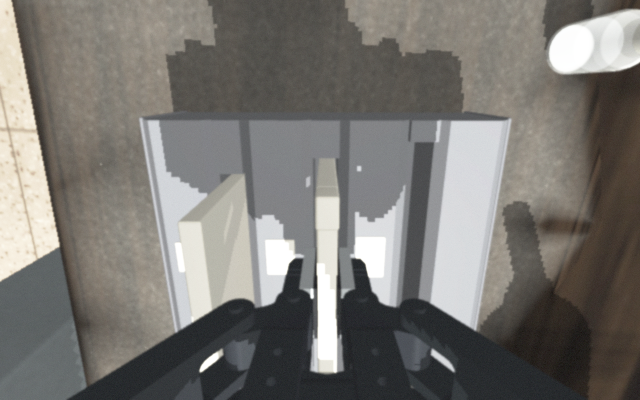

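Call:
servo_tool:
  motion:
    - [[0, 0, -15, 0, 0, 0], [0, 0, -30, 0, 0, 0], [0, 0, -35, 0, 0, 0], [0, 0, -10, 0, 0, 0], [0, 0, 0, 0, 0, 0]]

```text
time: 24.25
ee_pos: [0.5271, 0.4487, 0.179]
tcp_rot: [179.9, -0.1, 94.1]
wrist_force: [-0.4, -0.4, -3.3]
opening: 0.0075
```

Call:
servo_tool:
  motion:
    - [[-30, 0, 0, 0, 0, 0], [-40, 0, 0, 0, 0, 0], [-40, 0, 0, 0, 0, 0], [-17, 0, 0, 0, 0, 0], [0, 0, 0, 0, 0, 0]]

```text
time: 24.75
ee_pos: [0.5355, 0.3191, 0.1756]
tcp_rot: [-179.9, 0.1, 94.0]
wrist_force: [0.3, 0.5, -2.4]
opening: 0.0072
```

Call:
servo_tool:
  motion:
    - [[0, 0, 0, 0, 0, 0], [0, 0, 0, 0, 0, 0]]

```text
time: 24.95
ee_pos: [0.5354, 0.3223, 0.1762]
tcp_rot: [-179.9, 0.0, 94.1]
wrist_force: [-1.4, 0.1, -2.4]
opening: 0.0071
```

Run:
```python
from h import *
p=snap('wrist','w20.png'); st()
overlay(p,filesegs((.531,.3847,.0709)),'o8.png',(120,0,520,400),1.5)
plan(.5358,.3214,.173,94.06)
```

```text
t 25.0 p [0.5354 0.3224 0.1763] rpy [-1.7995e+02  1.0000e-02  9.4160e+01] F [ 0.4 -0.5 -3.3] op 7.3 q [ 31.  15.  13.  88.   0. 117.]
[[[-1.0, 0.4, 3.3, -0.0008, 0.0001, 0.0018]]]
```

View pics/o8.png

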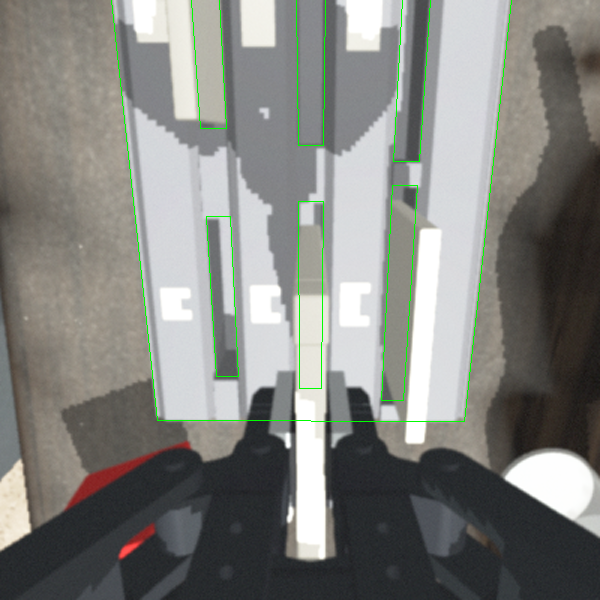

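Call:
servo_tool:
  motion:
    - [[-0.8, 0.3, 15, 0, 0, 0], [0, 0, 15, 0, 0, 0], [0, 0, 10, 0, 0, 0], [0, 0, 8, 0, 0, 0], [0, 0, 8, 0, 0, 0]]

```text
time: 25.5
ee_pos: [0.5359, 0.3208, 0.1203]
tcp_rot: [-180.0, 0.0, 94.1]
wrist_force: [-0.3, 0.7, -2.4]
opening: 0.0074
```

Call:
servo_tool:
  motion:
    - [[0, 0, 8, 0, 0, 0], [0, 0, 8, 0, 0, 0], [0, 0, 8, 0, 0, 0], [0, 0, 3, 0, 0, 0], [0, 0, 0, 0, 0, 0]]

```text
time: 26.0
ee_pos: [0.5358, 0.3205, 0.0935]
tcp_rot: [-180.0, 0.0, 94.1]
wrist_force: [-1.1, -0.1, -3.4]
opening: 0.0071
```

Call:
servo_tool:
  motion:
    - [[0, 0, 2.5, 0, 0, 0], [0, 0, 2, 0, 0, 0], [0, 0, 1.5, 0, 0, 0], [0, 0, 0, 0, 0, 0], [0, 0, 0, 0, 0, 0]]

```text
time: 26.5
ee_pos: [0.5361, 0.3206, 0.0883]
tcp_rot: [180.0, -0.0, 94.1]
wrist_force: [0.3, -1.0, -2.3]
opening: 0.0071
```

Call:
servo_tool:
  motion:
    - [[0, 0, 1, 0, 0, 0], [0, 0, 1, 0, 0, 0], [0, 0, 0, 0, 0, 0], [0, 0, 0, 0, 0, 0]]

```text
time: 26.9
ee_pos: [0.5363, 0.3207, 0.0883]
tcp_rot: [179.9, -0.0, 94.1]
wrist_force: [-3.7, -3.6, 10.8]
opening: 0.0072
```

Call:
servo_tool:
  motion:
    - [[0, 0, 0, 0, 0, 0], [0, 0, 0, 0, 0, 0], [0, 0, 0, 0, 0, 0]]
  gripper: 26

```text
time: 27.2
ee_pos: [0.536, 0.3206, 0.0859]
tcp_rot: [-180.0, 0.0, 94.1]
wrist_force: [-0.2, -0.6, 0.2]
opening: 0.0263
```

Call:
servo_tool:
  motion:
    - [[0, 0, -20, 0, 0, 0], [0, 0, -30, 0, 0, 0], [0, 0, -20, 0, 0, 0], [0, 0, 0, 0, 0, 0], [0, 0, 0, 0, 0, 0]]

```text
time: 27.7
ee_pos: [0.5361, 0.3207, 0.1559]
tcp_rot: [180.0, -0.0, 94.1]
wrist_force: [-0.5, -0.8, -1.1]
opening: 0.0261
```

Call:
servo_tool:
  motion:
    - [[1, 20, 0, 0, 0, 0], [0, 24.7, 0, 0, 0, 0], [0, 0, 0, 0, 0, 0], [0, 0, 0, 0, 0, 0], [0, 0, 0, 0, 0, 0]]

```text
time: 28.2
ee_pos: [0.5797, 0.3246, 0.1553]
tcp_rot: [-179.9, 0.0, 94.1]
wrist_force: [-0.9, -0.9, 0.5]
opening: 0.0258
```

Run:
```python
from h import *
p=snap('wrist','w21.png'); st()
```

```text
t 28.25 p [0.5797 0.3247 0.1557] rpy [-1.7995e+02  2.0000e-02  9.4110e+01] F [-0.4  0.7 -0.6] op 25.9 q [ 29.  20.  17.  87.   0. 115.]
```

View pics/w21.png

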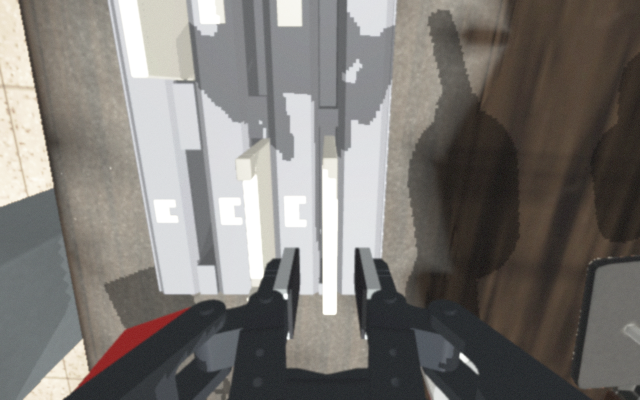

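Call:
servo_tool:
  motion:
    - [[0, 0.8, 20, 0, 0, 0], [0, 0, 20, 0, 0, 0], [0, 0, 17, 0, 0, 0], [0, 0, 0, 0, 0, 0], [0, 0, 0, 0, 0, 0]]

```text
time: 28.75
ee_pos: [0.5809, 0.3249, 0.0996]
tcp_rot: [-180.0, -0.0, 94.1]
wrist_force: [-0.3, 0.0, 0.2]
opening: 0.0261
```

Call:
servo_tool:
  motion:
    - [[0, 0, 0, 0, 0, 0], [0, 0, 0, 0, 0, 0], [0, 0, 0, 0, 0, 0], [0, 0, 0, 0, 0, 0]]
  gripper: 0

```text
time: 29.15
ee_pos: [0.5817, 0.3252, 0.1008]
tcp_rot: [179.9, -0.1, 94.1]
wrist_force: [-1.2, -1.0, 7.4]
opening: 0.0072
```

Call:
servo_tool:
  motion:
    - [[0, 0, -15, 0, 0, 0], [0, 0, -30, 0, 0, 0], [0, 0, -40, 0, 0, 0], [0, 0, -20, 0, 0, 0], [0, 0, 0, 0, 0, 0]]

```text
time: 29.65
ee_pos: [0.5823, 0.3254, 0.2086]
tcp_rot: [179.7, -0.1, 94.1]
wrist_force: [0.6, 0.2, -1.7]
opening: 0.0073
```

Run:
```python
from h import *
st()
plan(.5268,.4482,.205,94.06)
```

```text
t 29.65 p [0.5823 0.3254 0.2086] rpy [ 1.7969e+02 -1.4000e-01  9.4090e+01] F [ 0.6  0.2 -1.7] op 7.3 q [ 29.  21.  24.  93.  -0. 115.]
[[[42.2, -15.5, 1.2, 0.0018, -0.0008, 0.0002], [42.1, -15.6, 1.2, 0.0018, -0.0008, 0.0002], [42.2, -15.5, 1.2, 0.0018, -0.0008, 0.0002]]]
```

Call:
servo_tool:
  motion:
    - [[42, -15.2, 0, 0, 0, 0], [42, -15.2, 0, 0, 0, 0], [42, -15.2, 0, 0, 0, 0], [0, 0, 0, 0, 0, 0], [0, 0, 0, 0, 0, 0]]

```text
time: 30.15
ee_pos: [0.5259, 0.4479, 0.2022]
tcp_rot: [-179.9, 0.1, 94.2]
wrist_force: [0.9, -0.2, -2.4]
opening: 0.0074
```

Call:
servo_tool:
  motion:
    - [[0, 0, 0, 0, 0, 0], [0, 0, 0, 0, 0, 0]]

```text
time: 30.35
ee_pos: [0.5274, 0.4462, 0.2038]
tcp_rot: [-180.0, 0.0, 94.0]
wrist_force: [0.1, -0.4, -1.9]
opening: 0.007
```

Run:
```python
from h import *
p=snap('wrist','w22.png'); st()
overlay(p,filesegs((.531,.3847,.0709)),'o9.png',(120,0,520,400),1.5)
plan(.5268,.4482,.205,94.06)
```

```text
t 30.4 p [0.5274 0.4462 0.204 ] rpy [-1.7999e+02  1.0000e-02  9.4010e+01] F [ 0.7  0.6 -1.5] op 7.1 q [ 40.  25.  29.  94.  -0. 126.]
[[[2.1, -0.5, -1.0, -0.0002, 0.0002, -0.0009]]]
```

View pics/o9.png

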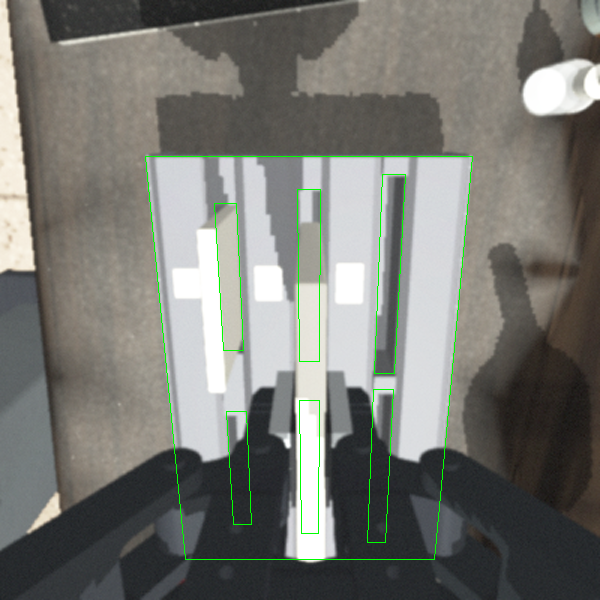

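Call:
servo_tool:
  motion:
    - [[1.8, -0.3, 20, 0, 0, 0], [0, 0, 20, 0, 0, 0], [0, 0, 15, 0, 0, 0], [0, 0, 8, 0, 0, 0], [0, 0, 8, 0, 0, 0]]

```text
time: 30.9
ee_pos: [0.5268, 0.4485, 0.133]
tcp_rot: [180.0, -0.0, 94.0]
wrist_force: [-0.1, 0.2, -3.3]
opening: 0.0069
```

Call:
servo_tool:
  motion:
    - [[0, 0, 8, 0, 0, 0], [0, 0, 8, 0, 0, 0], [0, 0, 8, 0, 0, 0], [0, 0, 4, 0, 0, 0], [0, 0, 0, 0, 0, 0]]

```text
time: 31.4
ee_pos: [0.5261, 0.4489, 0.1043]
tcp_rot: [-179.9, 0.0, 94.1]
wrist_force: [-0.2, 0.8, -3.2]
opening: 0.0074
```

Call:
servo_tool:
  motion:
    - [[0, 0, 2, 0, 0, 0], [0, 0, 2, 0, 0, 0], [0, 0, 1.5, 0, 0, 0], [0, 0, 0, 0, 0, 0], [0, 0, 0, 0, 0, 0]]

```text
time: 31.9
ee_pos: [0.5267, 0.4492, 0.1008]
tcp_rot: [179.9, -0.1, 94.1]
wrist_force: [-0.3, -1.9, 6.3]
opening: 0.0072
```

Floor reached. Release, rise, and head to the rack for notched_110.

Call:
servo_tool:
  motion:
    - [[0, 0, 0, 0, 0, 0], [0, 0, 0, 0, 0, 0], [0, 0, 0, 0, 0, 0]]
  gripper: 26

```text
time: 32.2
ee_pos: [0.5264, 0.4491, 0.0994]
tcp_rot: [-180.0, 0.0, 94.1]
wrist_force: [0.8, -0.8, -0.2]
opening: 0.0263
```

Call:
servo_tool:
  motion:
    - [[0, 0, -20, 0, 0, 0], [0, 0, -45, 0, 0, 0], [0, 0, -45, 0, 0, 0], [0, 0, -45, 0, 0, 0], [0, 0, -45, 0, 0, 0]]

```text
time: 32.7
ee_pos: [0.5261, 0.4488, 0.3015]
tcp_rot: [180.0, -0.0, 94.1]
wrist_force: [0.5, 0.4, 0.5]
opening: 0.0264
```

Run:
```python
from h import *
st()
plan(.56,.075,.30,83.6,frm=(.5267,.449,.30,94.1))
```

```text
t 32.7 p [0.5261 0.4488 0.3015] rpy [ 1.7998e+02 -2.0000e-02  9.4100e+01] F [0.5 0.4 0.5] op 26.4 q [ 40.  29.  46. 107.   0. 126.]
[[[-41.7, 0.7, 0.0, 0.0, -0.0, 0.0204], [-41.7, 1.6, 0.0, 0.0, -0.0, 0.0204], [-41.7, 2.4, 0.0, 0.0, -0.0, 0.0204], [-41.5, 3.3, 0.0, 0.0, -0.0, 0.0204], [-41.6, 4.1, 0.0, 0.0, -0.0, 0.0204]]]
[[[-41.4, 5.0, 0.0, 0.0, -0.0, 0.0204], [-41.3, 5.8, 0.0, 0.0, -0.0, 0.0204], [-41.2, 6.6, 0.0, 0.0, -0.0, 0.0204], [-41.0, 7.5, 0.0, 0.0, -0.0, 0.0204]]]
```

Call:
servo_tool:
  motion:
    - [[-41.7, 0.7, 0, 0, 0, 0.0204], [-41.7, 1.6, 0, 0, 0, 0.0204], [-41.7, 2.4, 0, 0, 0, 0.0204], [-41.5, 3.3, 0, 0, 0, 0.0204], [-41.6, 4.1, 0, 0, 0, 0.0204]]

```text
time: 33.2
ee_pos: [0.5448, 0.2397, 0.2995]
tcp_rot: [180.0, -0.0, 88.2]
wrist_force: [1.1, 0.7, 0.1]
opening: 0.0262
```

Call:
servo_tool:
  motion:
    - [[-41.4, 5.0, 0, 0, 0, 0.0204], [-41.3, 5.8, 0, 0, 0, 0.0204], [-41.2, 6.6, 0, 0, 0, 0.0204], [-41.0, 7.5, 0, 0, 0, 0.0204], [0, 0, 0, 0, 0, 0]]

```text
time: 33.7
ee_pos: [0.5599, 0.0709, 0.2997]
tcp_rot: [180.0, 0.1, 83.3]
wrist_force: [-0.1, 0.7, 0.6]
opening: 0.026
```

Call:
servo_tool:
  motion:
    - [[0, 0, 0, 0, 0, 0], [0, 0, 0, 0, 0, 0], [0, 0, 0, 0, 0, 0]]

```text
time: 34.0
ee_pos: [0.5596, 0.0762, 0.2995]
tcp_rot: [-180.0, -0.0, 83.7]
wrist_force: [-1.0, 0.3, 0.1]
opening: 0.0258
```

Run:
```python
from h import *
p=snap('wrist','w23.png'); st()
cv2.imwrite('pics/w23c.png',cv2.resize(p['color'][60:310,180:430,::-1],None,fx=2.4,fy=2.4,interpolation=cv2.INTER_CUBIC))
```

```text
t 34.05 p [0.5596 0.0762 0.2995] rpy [-1.7999e+02 -1.0000e-02  8.3670e+01] F [-0.6  0.3  0.4] op 25.9 q [  8.   9.  20. 101.   0. 104.]
```

View pics/w23c.png

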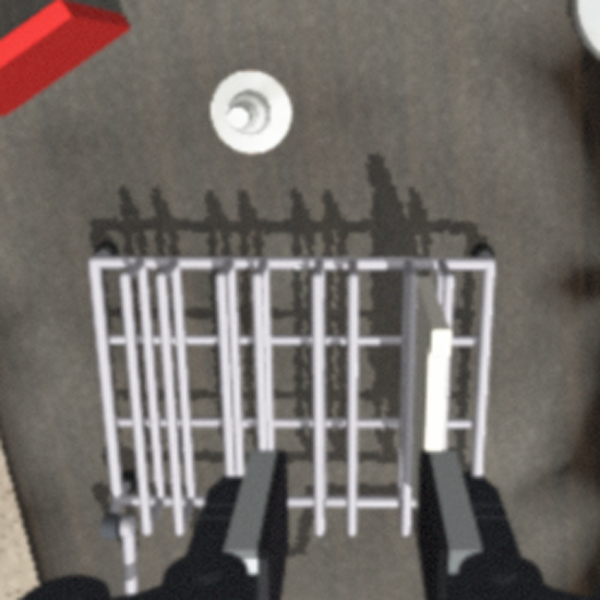

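Run:
```python
from h import *
p=bot.camera('wrist')
print(pix2plane(p,442/2.4+180-.3,329/2.4+60-.3,.11), tf(.5871,-.0028,np.radians(-6.4),[[0,.055,0]]))
cv2.imwrite('pics/w23d.png',cv2.resize(p['color'][180:260,330:400,::-1],None,fx=8,fy=7,interpolation=cv2.INTER_CUBIC))
```

```text
[0.59376014 0.05211964 0.11      ] [[0.59323079 0.05185724 0.        ]]
```

View pics/w23d.png

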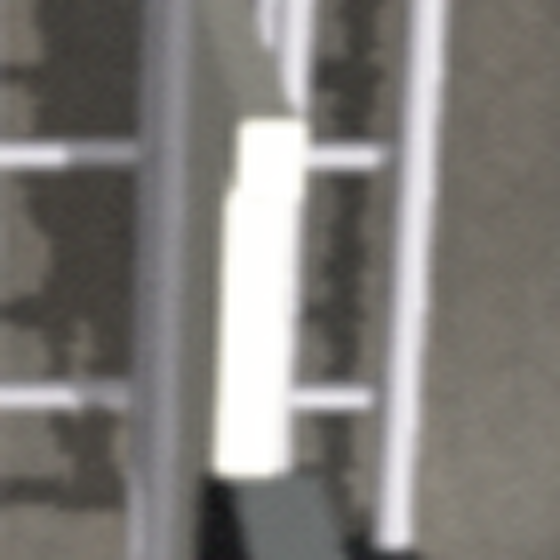

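Run:
```python
from h import *
plan(.5873,-.0028,.16,83.6)
```

```text
[[[-18.8, 9.1, 34.9, -0.0, -0.0, 0.0003], [-18.9, 9.0, 34.8, -0.0, -0.0, 0.0003], [-18.8, 9.1, 34.9, -0.0, -0.0, 0.0003], [-18.9, 9.1, 34.9, -0.0, -0.0, 0.0003]]]
```

Call:
servo_tool:
  motion:
    - [[-18.8, 9.1, 34.9, 0, 0, 0], [-18.9, 9.0, 34.8, 0, 0, 0], [-18.8, 9.1, 34.9, 0, 0, 0], [-18.9, 9.1, 34.9, 0, 0, 0], [0, 0, 0, 0, 0, 0]]

```text
time: 34.6
ee_pos: [0.5856, -0.005, 0.1547]
tcp_rot: [-179.6, 0.1, 83.5]
wrist_force: [-0.8, 0.6, -1.1]
opening: 0.0262
```

Call:
servo_tool:
  motion:
    - [[0, 0, 0, 0, 0, 0], [0, 0, 0, 0, 0, 0]]

```text
time: 34.8
ee_pos: [0.5879, -0.0029, 0.1621]
tcp_rot: [179.9, -0.0, 83.6]
wrist_force: [0.8, -0.0, 0.9]
opening: 0.0265
```

Run:
```python
from h import *
p=snap('wrist','w24.png'); st()
```

```text
t 34.85 p [ 0.588  -0.003   0.1623] rpy [ 1.7983e+02 -3.0000e-02  8.3640e+01] F [-0.2 -0.6  0.6] op 26.3 q [-0.  9.  5. 86.  0. 96.]
```

View pics/w24.png

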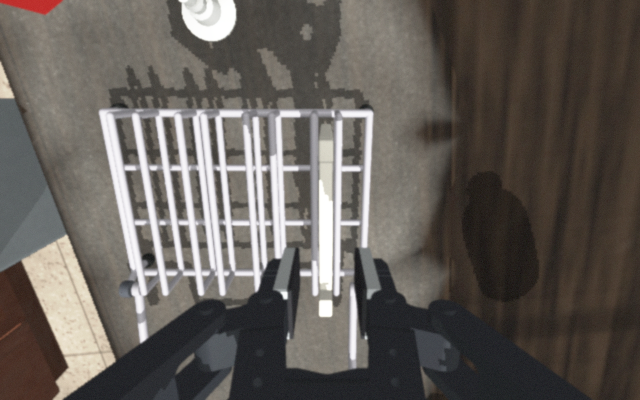

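Call:
servo_tool:
  motion:
    - [[0, 0, 20, 0, 0, 0], [0, 0, 25, 0, 0, 0], [0, 0, 20, 0, 0, 0], [0, 0, 8, 0, 0, 0], [0, 0, 0, 0, 0, 0]]

```text
time: 35.35
ee_pos: [0.5872, -0.0033, 0.0873]
tcp_rot: [-180.0, -0.0, 83.6]
wrist_force: [-0.5, -0.2, 0.9]
opening: 0.0258
```

Call:
servo_tool:
  motion:
    - [[0, 0, 0, 0, 0, 0], [0, 0, 0, 0, 0, 0], [0, 0, 0, 0, 0, 0], [0, 0, 0, 0, 0, 0], [0, 0, 0, 0, 0, 0]]
  gripper: 0

```text
time: 35.85
ee_pos: [0.588, -0.0038, 0.0888]
tcp_rot: [179.9, -0.0, 83.6]
wrist_force: [-0.6, 1.1, 6.2]
opening: 0.0072
```

Call:
servo_tool:
  motion:
    - [[0, 0, -10, 0, 0, 0], [0, 0, -20, 0, 0, 0], [0, 0, -35, 0, 0, 0], [0, 0, -40, 0, 0, 0], [0, 0, -25, 0, 0, 0]]

```text
time: 36.35
ee_pos: [0.5875, -0.004, 0.2206]
tcp_rot: [179.9, -0.0, 83.6]
wrist_force: [0.3, 0.6, -2.5]
opening: 0.0074
```

Run:
```python
from h import *
p=snap('wrist','w25.png'); st()
plan(.5804,.325,.215,94.06)
```

```text
t 36.4 p [ 0.5883 -0.004   0.2243] rpy [ 1.7959e+02 -4.0000e-02  8.3570e+01] F [-1.6 -0.   0.9] op 7.4 q [-0.  9. 12. 92. -0. 96.]
[[[40.8, -5.6, 1.1, 0.0009, 0.0, -0.0229], [40.8, -4.7, 1.2, 0.0009, 0.0, -0.0229], [41.0, -3.7, 1.1, 0.0009, 0.0, -0.0229], [41.0, -2.8, 1.2, 0.0009, 0.0, -0.0229], [41.1, -1.8, 1.2, 0.0009, 0.0, -0.0229]]]
[[[41.2, -0.9, 1.1, 0.0009, 0.0, -0.0229], [41.1, 0.0, 1.2, 0.0009, 0.0, -0.0229], [41.1, 1.0, 1.1, 0.0009, 0.0, -0.0229]]]
```

View pics/w25.png

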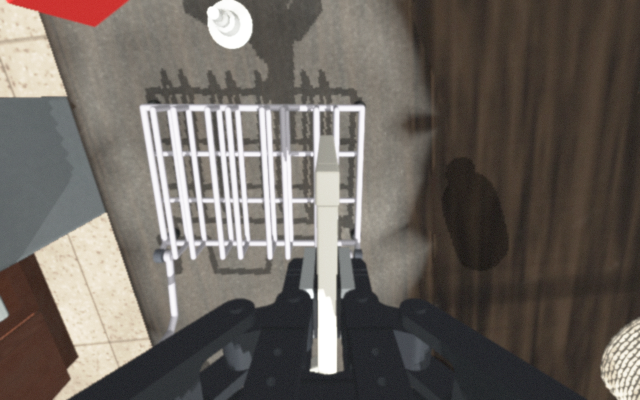

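Call:
servo_tool:
  motion:
    - [[40.8, -5.6, 0, 0, 0, -0.0229], [40.8, -4.7, 0, 0, 0, -0.0229], [41.0, -3.7, 0, 0, 0, -0.0229], [41.0, -2.8, 0, 0, 0, -0.0229], [41.1, -1.8, 0, 0, 0, -0.0229]]

```text
time: 36.9
ee_pos: [0.5819, 0.2031, 0.2168]
tcp_rot: [-180.0, 0.0, 90.2]
wrist_force: [0.4, 0.2, -2.1]
opening: 0.0069
```

Call:
servo_tool:
  motion:
    - [[41.2, -0.9, 0, 0, 0, -0.0229], [41.1, 0, 0, 0, 0, -0.0229], [41.1, 1.0, 0, 0, 0, -0.0229], [0, 0, 0, 0, 0, 0], [0, 0, 0, 0, 0, 0]]

```text
time: 37.4
ee_pos: [0.5788, 0.3259, 0.2161]
tcp_rot: [-179.9, 0.1, 94.2]
wrist_force: [-0.1, -0.7, -2.9]
opening: 0.007
```

Call:
servo_tool:
  motion:
    - [[0, 0, 0, 0, 0, 0], [0, 0, 0, 0, 0, 0]]

```text
time: 37.6
ee_pos: [0.5795, 0.3239, 0.2172]
tcp_rot: [180.0, 0.0, 94.0]
wrist_force: [0.5, -0.1, -3.2]
opening: 0.0073
```

Run:
```python
from h import *
p=snap('wrist','w26.png'); st()
overlay(p,filesegs((.531,.3847,.0709)),'o10.png',(120,0,520,400),1.5)
plan(.5807,.3242,.215,94.06)
```

```text
t 37.65 p [0.5795 0.3239 0.2174] rpy [179.99  -0.    93.98] F [ 0.1 -0.5 -2.6] op 7.2 q [ 29.  21.  25.  94.  -0. 115.]
[[[0.2, 1.2, 2.4, 0.0002, -0.0, -0.0013]]]
```

View pics/o10.png

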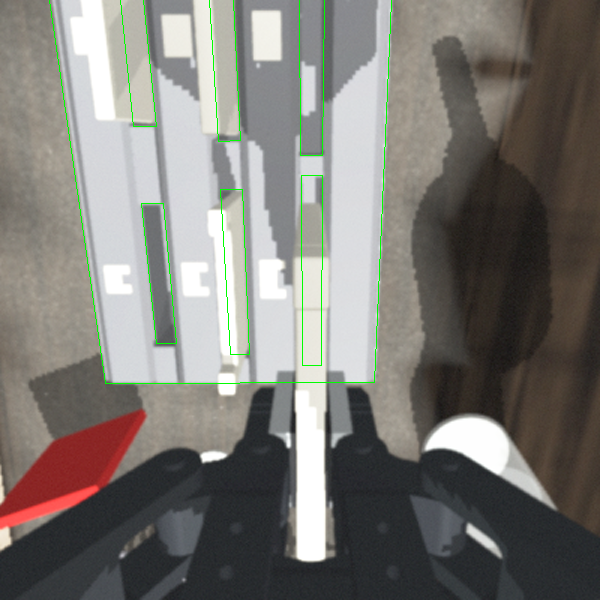

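Call:
servo_tool:
  motion:
    - [[-0.2, 1.1, 25, 0, 0, 0], [0, 0, 30, 0, 0, 0], [0, 0, 20, 0, 0, 0], [0, 0, 8, 0, 0, 0], [0, 0, 8, 0, 0, 0]]

```text
time: 38.15
ee_pos: [0.5806, 0.3244, 0.1263]
tcp_rot: [180.0, -0.0, 94.0]
wrist_force: [0.6, -0.4, -2.3]
opening: 0.0068
```

Call:
servo_tool:
  motion:
    - [[0, 0, 8, 0, 0, 0], [0, 0, 8, 0, 0, 0], [0, 0, 8, 0, 0, 0], [0, 0, 4, 0, 0, 0], [0, 0, 0, 0, 0, 0]]

```text
time: 38.65
ee_pos: [0.5801, 0.3249, 0.0974]
tcp_rot: [-180.0, 0.0, 94.1]
wrist_force: [0.2, -0.2, -2.3]
opening: 0.007
```

Call:
servo_tool:
  motion:
    - [[0, 0, 3, 0, 0, 0], [0, 0, 2, 0, 0, 0], [0, 0, 2, 0, 0, 0], [0, 0, 0, 0, 0, 0], [0, 0, 0, 0, 0, 0]]

```text
time: 39.15
ee_pos: [0.5804, 0.325, 0.0911]
tcp_rot: [180.0, -0.0, 94.1]
wrist_force: [0.0, 0.1, -3.5]
opening: 0.0072
```

Call:
servo_tool:
  motion:
    - [[0, 0, 1.5, 0, 0, 0], [0, 0, 1.5, 0, 0, 0], [0, 0, 0.5, 0, 0, 0], [0, 0, 0, 0, 0, 0], [0, 0, 0, 0, 0, 0]]

```text
time: 39.65
ee_pos: [0.5806, 0.325, 0.0891]
tcp_rot: [179.9, -0.0, 94.1]
wrist_force: [-2.2, -1.9, 5.4]
opening: 0.0073
```

Call:
servo_tool:
  motion:
    - [[0, 0, 0, 0, 0, 0], [0, 0, 0, 0, 0, 0], [0, 0, 0, 0, 0, 0]]
  gripper: 26

```text
time: 39.95
ee_pos: [0.5804, 0.325, 0.0875]
tcp_rot: [180.0, -0.0, 94.1]
wrist_force: [1.4, 0.5, -0.9]
opening: 0.0262
```

Call:
servo_tool:
  motion:
    - [[0, 0, -20, 0, 0, 0], [0, 0, -45, 0, 0, 0], [0, 0, -45, 0, 0, 0], [20, -20, -45, 0, 0, 0], [45, -45, -30, 0, 0, 0]]

```text
time: 40.45
ee_pos: [0.5274, 0.3714, 0.2651]
tcp_rot: [179.8, -0.1, 93.9]
wrist_force: [0.5, 1.1, -0.4]
opening: 0.0261
```

Call:
servo_tool:
  motion:
    - [[25, -20, -30, 0, 0, 0], [0, 0, 0, 0, 0, 0], [0, 0, 0, 0, 0, 0], [0, 0, 0, 0, 0, 0]]

```text
time: 40.85
ee_pos: [0.5048, 0.395, 0.2899]
tcp_rot: [-179.9, 0.1, 94.1]
wrist_force: [-0.4, 0.1, -0.5]
opening: 0.0262
```

Run:
```python
from h import *
p=snap('wrist','w27.png'); st()
overlay(p,filesegs((.531,.3847,.0709)),'o11.png',(250,20,470,320),2)
```

```text
t 40.9 p [0.5049 0.3947 0.2897] rpy [-1.7991e+02  7.0000e-02  9.4020e+01] F [-0.5 -0.1  0.1] op 26.2 q [ 38.  20.  32. 102.  -0. 124.]
```

View pics/o11.png

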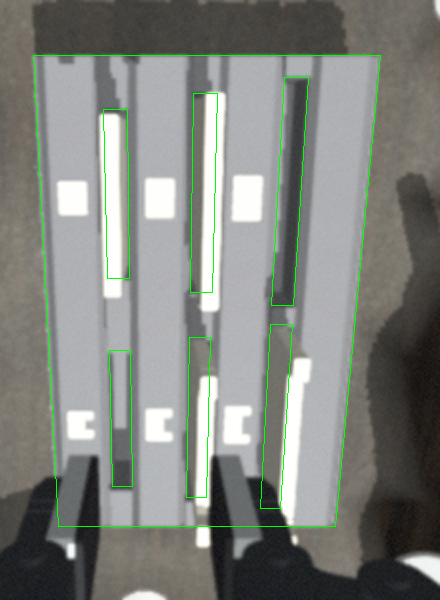

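Run:
```python
from h import *
p=bot.camera('wrist')
for n,(A,B) in {'p80':((110,112),(112.5,298)),'p95':((215.5,92),(210,311)),'n95':((208.5,376),(203.5,547))}.items():
    a=pix2plane(p,A[0]/2+250-.3,A[1]/2+20-.3,.11);b=pix2plane(p,B[0]/2+250-.3,B[1]/2+20-.3,.11)
    d=a-b;print(n,(a+b)/2,np.linalg.norm(d),np.degrees(np.arctan2(-d[0],d[1])))
a=pix2plane(p,302/2+250-.3,358/2+20-.3,.11);print('n110 end',a,tf(.5804,.3245,.0709,[[0,.055,0]]))
plan(.499,-.17,.29,173.4)
```

```text
p80 [0.48229459 0.44385327 0.11      ] 0.08098164110338857 3.6282518214616157
p95 [0.52715416 0.44784921 0.11      ] 0.09508752531809926 4.080806445582274
n95 [0.53610763 0.32068288 0.11      ] 0.0954946525312121 3.861746082415784
n110 end [0.57651818 0.38052297 0.11      ] [[0.57650377 0.37936182 0.        ]]
[[[-43.3, -3.5, 0.0, -0.0002, -0.0, -0.1066], [-42.7, -8.1, 0.1, -0.0002, -0.0, -0.1066], [-41.6, -12.5, 0.0, -0.0002, -0.0, -0.1066], [-40.0, -16.9, 0.1, -0.0002, -0.0, -0.1066], [-37.9, -21.1, 0.0, -0.0002, -0.0, -0.1066]]]
[[[-35.6, -25.0, 0.0, -0.0002, -0.0, -0.1066], [-32.6, -28.7, 0.1, -0.0002, -0.0, -0.1066], [-29.4, -31.9, -0.0, -0.0002, -0.0, -0.1066], [-25.9, -34.9, -0.0, -0.0002, -0.0, -0.1066], [-22.0, -37.5, -0.0, -0.0002, -0.0, -0.1066]]]
[[[-17.9, -39.6, -0.0, -0.0002, -0.0, -0.1066], [-13.6, -41.2, -0.0, -0.0002, -0.0, -0.1066], [-9.1, -42.5, -0.0, -0.0002, -0.0, -0.1066]]]
```

Call:
servo_tool:
  motion:
    - [[-43.3, -3.5, 0, 0, 0, -0.1066], [-42.7, -8.1, 0, 0, 0, -0.1066], [-41.6, -12.5, 0, 0, 0, -0.1066], [-40, -16.9, 0, 0, 0, -0.1066], [-37.9, -21.1, 0, 0, 0, -0.1066]]

```text
time: 41.45
ee_pos: [0.5022, 0.1759, 0.2904]
tcp_rot: [-179.9, -0.0, 124.8]
wrist_force: [0.4, 0.5, -0.5]
opening: 0.0259
```

Call:
servo_tool:
  motion:
    - [[-35.6, -25, 0, 0, 0, -0.1066], [-32.6, -28.7, 0, 0, 0, -0.1066], [-29.4, -31.9, 0, 0, 0, -0.1066], [-25.9, -34.9, 0, 0, 0, -0.1066], [-22, -37.5, 0, 0, 0, -0.1066]]

```text
time: 41.95
ee_pos: [0.4998, -0.0414, 0.2905]
tcp_rot: [-180.0, -0.0, 155.3]
wrist_force: [0.7, 0.3, 0.3]
opening: 0.026
```

Call:
servo_tool:
  motion:
    - [[-17.9, -39.6, 0, 0, 0, -0.1066], [-13.6, -41.2, 0, 0, 0, -0.1066], [-9.1, -42.5, 0, 0, 0, -0.1066], [0, 0, 0, 0, 0, 0], [0, 0, 0, 0, 0, 0]]

```text
time: 42.45
ee_pos: [0.4986, -0.1706, 0.2902]
tcp_rot: [180.0, -0.1, 173.2]
wrist_force: [-0.1, 0.4, 0.0]
opening: 0.0257
```

Run:
```python
from h import *
p=snap('wrist','w28.png'); st()
plan(.4995,-.191,.165,173.4)
```

```text
t 42.5 p [ 0.4988 -0.1696  0.2906] rpy [ 1.7997e+02 -7.0000e-02  1.7331e+02] F [-0.1  0.3 -0.1] op 25.8 q [-19.   3.  12. 100.   0. -12.]
[[[-1.1, -7.1, 41.9, 0.0002, -0.0004, -0.0005], [-1.1, -7.0, 41.8, 0.0002, -0.0004, -0.0005], [-1.1, -7.1, 41.9, 0.0002, -0.0004, -0.0005]]]
```

View pics/w28.png

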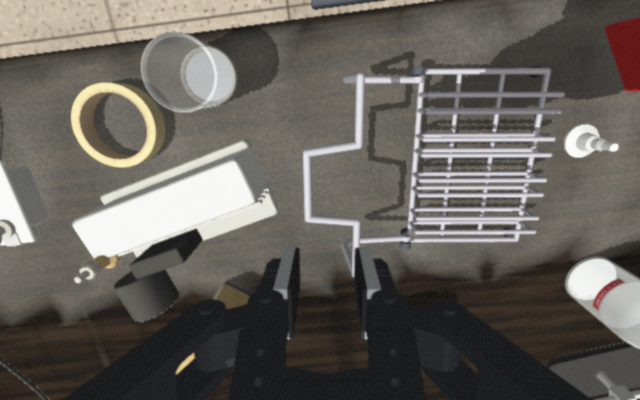

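Run:
```python
from h import *
p=bot.camera('wrist')
print(pix2plane(p,304.5,152,.13),pix2plane(p,307.5,220,.13))
```

```text
[ 0.46789308 -0.18457789  0.13      ] [ 0.53009999 -0.19045034  0.13      ]
```

Call:
servo_tool:
  motion:
    - [[0, -6, 42, 0, 0, 0], [0, -6, 42, 0, 0, 0], [0, -6.5, 38, 0, 0, 0], [0, 0, 0, 0, 0, 0], [0, 0, 0, 0, 0, 0]]

```text
time: 43.05
ee_pos: [0.4971, -0.1866, 0.1701]
tcp_rot: [180.0, -0.0, 173.5]
wrist_force: [0.6, 0.1, 0.7]
opening: 0.0259
```

Run:
```python
from h import *
p=snap('wrist','w29.png'); st()
```

```text
t 43.1 p [ 0.4978 -0.1869  0.1715] rpy [-1.7998e+02  1.3000e-01  1.7352e+02] F [-0.1 -0.3  0.1] op 25.9 q [-21.   1.  -2.  86.   0. -14.]
```

View pics/w29.png

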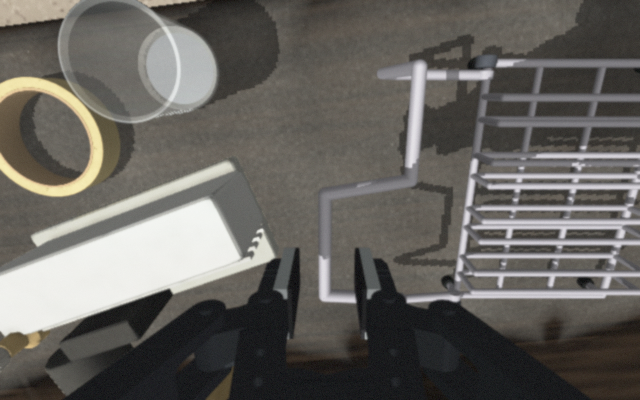

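Call:
servo_tool:
  motion:
    - [[0, 0, 20, 0, 0, 0], [0, 0, 20, 0, 0, 0], [0, 0, 0, 0, 0, 0], [0, 0, 0, 0, 0, 0]]

```text
time: 43.5
ee_pos: [0.4979, -0.1874, 0.1315]
tcp_rot: [-180.0, 0.1, 173.5]
wrist_force: [0.4, 0.2, 1.0]
opening: 0.0261
```

Call:
servo_tool:
  motion:
    - [[0, 0, 0, 0, 0, 0], [0, 0, 0, 0, 0, 0], [0, 0, 0, 0, 0, 0]]
  gripper: 12

```text
time: 43.8
ee_pos: [0.4974, -0.1876, 0.1301]
tcp_rot: [-180.0, 0.1, 173.5]
wrist_force: [-0.3, 0.6, 0.3]
opening: 0.0123
```

Run:
```python
from h import *
st()
import math
prev=None;rows=[]
for ph in np.linspace(141.4,57.8,26):
    y=-76+145*math.cos(math.radians(ph)); z=40+145*math.sin(math.radians(ph))
    if prev is not None:
        r=[0,round(y-prev[0],1),round(-(z-prev[1]),1),0,0,0]; rows.append(r); prev=(prev[0]+r[1],prev[1]-r[2])
    else: prev=(y,z)
for i in range(0,len(rows),5): print(json.dumps([rows[i:i+5]]))
```

```text
t 43.8 p [ 0.4974 -0.1876  0.1301] rpy [-1.7998e+02  7.0000e-02  1.7348e+02] F [-0.3  0.6  0.3] op 12.3 q [-21.   2.  -7.  82.  -0. -14.]
[[[0, 5.5, -6.5, 0, 0, 0], [0, 5.8, -6.1, 0, 0, 0], [0, 6.2, -5.8, 0, 0, 0], [0, 6.5, -5.4, 0, 0, 0], [0, 6.8, -5.0, 0, 0, 0]]]
[[[0, 7.1, -4.6, 0, 0, 0], [0, 7.4, -4.2, 0, 0, 0], [0, 7.5, -3.7, 0, 0, 0], [0, 7.8, -3.3, 0, 0, 0], [0, 8.0, -2.9, 0, 0, 0]]]
[[[0, 8.1, -2.3, 0, 0, 0], [0, 8.3, -1.9, 0, 0, 0], [0, 8.3, -1.5, 0, 0, 0], [0, 8.4, -0.9, 0, 0, 0], [0, 8.5, -0.4, 0, 0, 0]]]
[[[0, 8.4, 0.1, 0, 0, 0], [0, 8.5, 0.5, 0, 0, 0], [0, 8.4, 1.1, 0, 0, 0], [0, 8.3, 1.5, 0, 0, 0], [0, 8.2, 2.0, 0, 0, 0]]]
[[[0, 8.1, 2.5, 0, 0, 0], [0, 7.9, 3.0, 0, 0, 0], [0, 7.8, 3.4, 0, 0, 0], [0, 7.5, 3.9, 0, 0, 0], [0, 7.3, 4.3, 0, 0, 0]]]
```

Call:
servo_tool:
  motion:
    - [[0, 5.5, -6.5, 0, 0, 0], [0, 5.8, -6.1, 0, 0, 0], [0, 6.2, -5.8, 0, 0, 0], [0, 6.5, -5.4, 0, 0, 0], [0, 6.8, -5.0, 0, 0, 0]]

```text
time: 44.3
ee_pos: [0.5007, -0.157, 0.1596]
tcp_rot: [-179.9, 0.1, 173.5]
wrist_force: [-1.8, -5.4, 3.8]
opening: 0.0122
```

Call:
servo_tool:
  motion:
    - [[0, 7.1, -4.6, 0, 0, 0], [0, 7.4, -4.2, 0, 0, 0], [0, 7.5, -3.7, 0, 0, 0], [0, 7.8, -3.3, 0, 0, 0], [0, 8.0, -2.9, 0, 0, 0]]

```text
time: 44.8
ee_pos: [0.505, -0.1186, 0.177]
tcp_rot: [180.0, -0.0, 173.5]
wrist_force: [-0.1, -2.8, 1.6]
opening: 0.0122
```

Run:
```python
from h import *
p=snap('wrist','w30.png'); st()
```

```text
t 44.85 p [ 0.5051 -0.1177  0.1773] rpy [1.7995e+02 1.0000e-02 1.7351e+02] F [0.9 0.6 0.8] op 12.1 q [-13.  -0.  -3.  87.   0.  -7.]
```

View pics/w30.png

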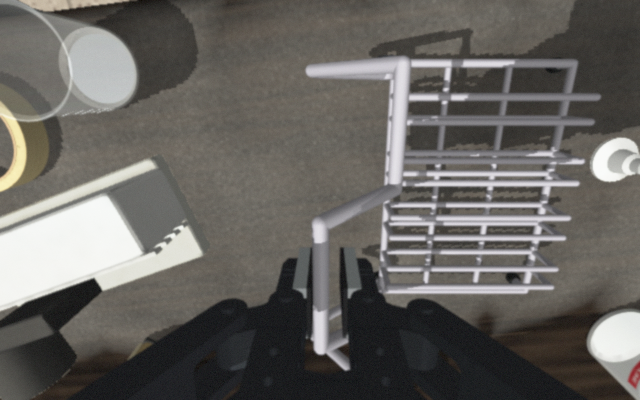

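Still caged and following; on with the arc.

Call:
servo_tool:
  motion:
    - [[0, 8.1, -2.3, 0, 0, 0], [0, 8.3, -1.9, 0, 0, 0], [0, 8.3, -1.5, 0, 0, 0], [0, 8.4, -0.9, 0, 0, 0], [0, 8.5, -0.4, 0, 0, 0]]

```text
time: 45.35
ee_pos: [0.5097, -0.0773, 0.1837]
tcp_rot: [180.0, -0.0, 173.5]
wrist_force: [0.8, -1.2, 1.3]
opening: 0.0119
```

Call:
servo_tool:
  motion:
    - [[0, 8.4, 0.1, 0, 0, 0], [0, 8.5, 0.5, 0, 0, 0], [0, 8.4, 1.1, 0, 0, 0], [0, 8.3, 1.5, 0, 0, 0], [0, 8.2, 2.0, 0, 0, 0]]

```text
time: 45.85
ee_pos: [0.5144, -0.0358, 0.1783]
tcp_rot: [180.0, -0.0, 173.5]
wrist_force: [0.3, -0.6, 0.8]
opening: 0.0117
```

Call:
servo_tool:
  motion:
    - [[0, 8.1, 2.5, 0, 0, 0], [0, 7.9, 3.0, 0, 0, 0], [0, 7.8, 3.4, 0, 0, 0], [0, 7.5, 3.9, 0, 0, 0], [0, 5, 4, 0, 0, 0]]

```text
time: 46.35
ee_pos: [0.5185, 0.0003, 0.1613]
tcp_rot: [180.0, -0.0, 173.5]
wrist_force: [0.0, -0.3, -0.1]
opening: 0.0122
```

Run:
```python
from h import *
p=snap('wrist','w31.png'); st()
```

```text
t 46.4 p [0.5183 0.0007 0.1606] rpy [ 1.7998e+02 -6.0000e-02  1.7351e+02] F [ 0.4 -0.1  0.2] op 12.1 q [ 0. -0. -5. 85.  0.  7.]
```

View pics/w31.png

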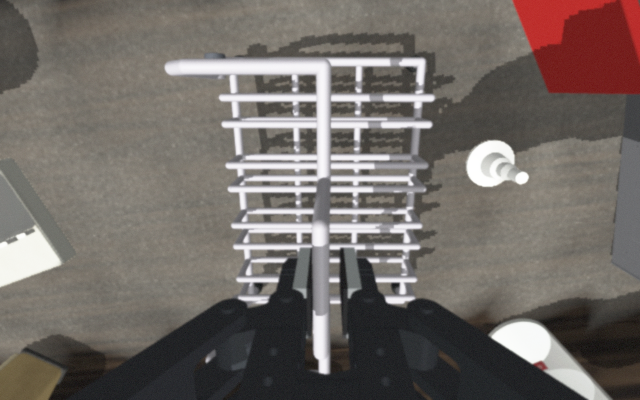

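Call:
servo_tool:
  motion:
    - [[0, 2, 1.5, 0, 0, 0], [0, 2, 1.5, 0, 0, 0], [0, 0, 0, 0, 0, 0], [0, 0, 0, 0, 0, 0]]

```text
time: 46.8
ee_pos: [0.5189, 0.0027, 0.1589]
tcp_rot: [-179.9, 0.0, 173.4]
wrist_force: [-1.7, -5.1, 2.0]
opening: 0.0122
```

Call:
servo_tool:
  motion:
    - [[0, 2, 1, 0, 0, 0], [0, 1, 1, 0, 0, 0], [0, 0, 0, 0, 0, 0], [0, 0, 0, 0, 0, 0]]

```text
time: 47.2
ee_pos: [0.5192, 0.0032, 0.1584]
tcp_rot: [-179.6, 0.1, 173.3]
wrist_force: [-6.5, -19.7, 12.4]
opening: 0.0118
```

At the closed stop. Ease off, open, rise, and retreat.

Call:
servo_tool:
  motion:
    - [[0, -5, -2, 0, 0, 0], [0, 0, 0, 0, 0, 0], [0, 0, 0, 0, 0, 0]]
  gripper: 20

```text
time: 47.5
ee_pos: [0.5188, 0.0016, 0.1586]
tcp_rot: [180.0, -0.0, 173.5]
wrist_force: [0.2, 0.7, -0.5]
opening: 0.0195
```

Call:
servo_tool:
  motion:
    - [[0, 0, -15, 0, 0, 0], [0, 0, -30, 0, 0, 0], [0, 0, -45, 0, 0, 0], [0, 0, -45, 0, 0, 0], [0, 0, -30, 0, 0, 0]]

```text
time: 48.0
ee_pos: [0.5186, 0.0019, 0.328]
tcp_rot: [180.0, 0.2, 173.5]
wrist_force: [-0.1, -0.7, -0.3]
opening: 0.02
```

Call:
servo_tool:
  motion:
    - [[45, 0, 0, 0, 0, 0], [45, 0, 0, 0, 0, 0], [0, 0, 0, 0, 0, 0], [0, 0, 0, 0, 0, 0]]

```text
time: 48.4
ee_pos: [0.4288, 0.0121, 0.3252]
tcp_rot: [180.0, 0.2, 173.5]
wrist_force: [0.3, 0.3, 0.0]
opening: 0.0202
```

Run:
```python
from h import *
p=snap('wrist','w32.png'); st()
pt=snap('scene','s2.png')
cv2.imwrite('pics/s2c.png',cv2.resize(pt['color'][180:360,210:410,::-1],None,fx=3.3,fy=3.3,interpolation=cv2.INTER_CUBIC))
th=np.radians(-6.6)
for k in (0,.12,.3):
    ph=np.radians(58.3)+k; c=tf(.5205,-.0075,th,[[s*.03,-.076+.145*np.cos(ph),.04+.145*np.sin(ph)] for s in(-1,1)])
    print(k,[proj(p,x).round(1) for x in c])
```

```text
t 48.45 p [0.4295 0.012  0.3247] rpy [1.7998e+02 1.0000e-01 1.7350e+02] F [ 0.7 -0.4  0.1] op 20.1 q [  2.  -9.   5. 104.   0.   8.]
0 [array([316.9, 248.2]), array([317.3, 302.3])]
0.12 [array([300. , 252.2]), array([301.4, 307.4])]
0.3 [array([271.9, 256.8]), array([275. , 313.2])]
```

View pics/w32.png

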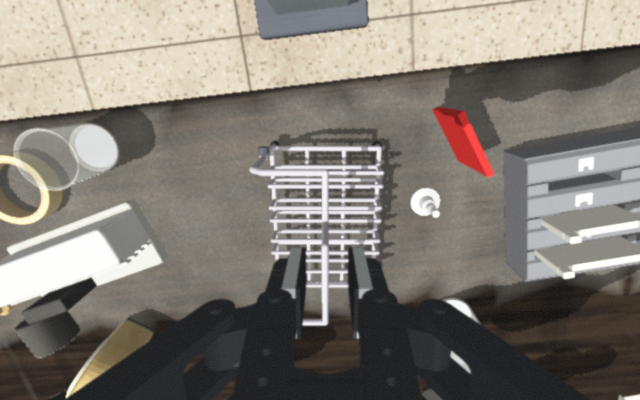

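View pics/s2c.png

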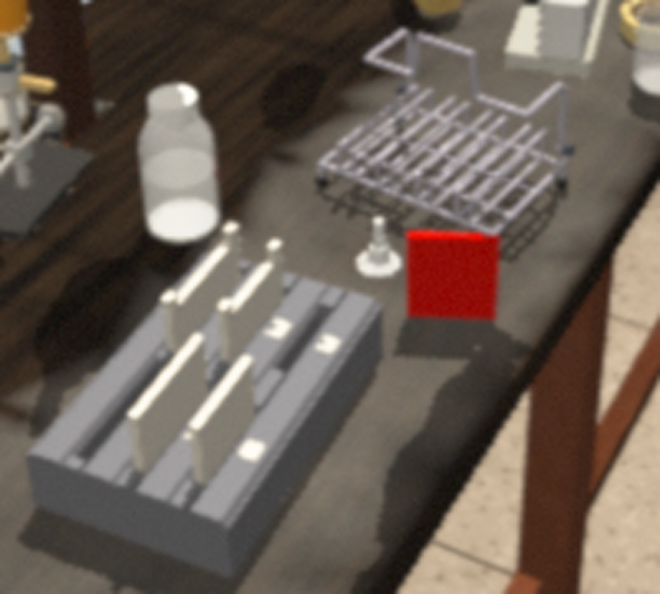

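```bash
python3 -c "
from h import *
print(bot.job_done()); st()"
```

```text
the job is handed in; nothing more can be done
None
the job is handed in; nothing more can be done
```

The job is done and handed in at about 48 s of the 210 s allowed.

- **What I did:** I swung the keeper back to its stop. Only two loose plates were in the rack, `plain_80` and `notched_110`, and both went into their own bays. I swapped the two 95 mm plates, parking `plain_95` in the then-empty `notched_110` bay while I moved the other. Then I swung the keeper down to its closed stop, where the push force rose to about 20 N, and drew the arm clear.
- **Plates:** In every bay the force reading showed the plate touching the floor before I let go. In the last close camera measurement `plain_80`, `plain_95` and `notched_95` were within about 1.5 mm of their bay centres and about 0.5° of the slot line. For `notched_110` I could see only one end, and it was about 1 mm from where it should be.
- **Final view:** The rack is empty, the keeper is closed, and the bottle, beaker, timer and tape look undisturbed; I did not measure their positions.
- **Disagreement:** In the last picture the keeper's loop sat about 8 pixels past where I predicted it for fully closed, on the closed side. I put this down to my estimate of the rack's position, since the stop had been reached.

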